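# Set the recessed contacts of the test adapters

### The job

Set the contact in every test adapter on the bench: pull its black end cap right off along its rods, push the gauge's blade straight down into the slot until the gauge's shoulder rests on the block, so that the brass contact is pushed down to the full blade depth, then take the gauge out and press the cap fully home again. When all are done, leave the gauge standing upright in its wooden stand, fully down, with the adapters flat on the bench, and do not disturb the bin, the screwdriver or the spool.

Things in the scene. Friction and masses are not known exactly. Their poses are not given: they have to be found in the camera images.
- adapter1: Test adapter (None if absent): loose steel block, 2 kg, 100 x 52 x 50 mm high, flat on the bench; origin at the centre of its underside, x along its length to the capped end, z up. In its top face, centred 25 mm from the middle towards the capped end, is a slot 8 mm (its x) by 36 mm (its y), edges chamfered 3 mm. A brass contact tongue sits recessed in the slot.
- adapter1_rib (a point): Top centre of the grey grip rib on the black end cap of adapter1, 86 mm above the bench; moves with the cap. The rib is an upright bar 14 mm thick (block x) x 36 mm wide (block y), standing 30 mm above the cap's roof plate, whose top is 56 mm above the bench. The roof is 40 mm long (block x), centred under the rib, 62 mm wide.
- adapter1_cap (a joint): How far the end cap of adapter1 is pulled off along the block's +x, m: 0 pressed fully home (its roof covers the slot), 0.040 pulled right off to the stop of its two guide rods (slot wholly clear, cap's near edge 26 mm beyond the slot edge). Held by a snug grip: takes about 4 N to move and stays where it is left.
- adapter1_contact (a joint): How far the brass contact of adapter1 has been pushed down in the slot, m. At 0 its top is 6 mm below the block's top face; at 0.020 it is 26 mm below, which is the set depth (the gauge's blade length). It could go on to 0.030; takes about 3 N and stays where it is left.
- adapter2: Test adapter (None if absent): loose steel block, 2 kg, 100 x 52 x 50 mm high, flat on the bench; origin at the centre of its underside, x along its length to the capped end, z up. In its top face, centred 25 mm from the middle towards the capped end, is a slot 8 mm (its x) by 36 mm (its y), edges chamfered 3 mm. A brass contact tongue sits recessed in the slot.
- adapter2_rib (a point): Top centre of the grey grip rib on the black end cap of adapter2, 86 mm above the bench; moves with the cap. The rib is an upright bar 14 mm thick (block x) x 36 mm wide (block y), standing 30 mm above the cap's roof plate, whose top is 56 mm above the bench. The roof is 40 mm long (block x), centred under the rib, 62 mm wide.
- adapter2_cap (a joint): How far the end cap of adapter2 is pulled off along the block's +x, m: 0 pressed fully home (its roof covers the slot), 0.040 pulled right off to the stop of its two guide rods (slot wholly clear, cap's near edge 26 mm beyond the slot edge). Held by a snug grip: takes about 4 N to move and stays where it is left.
- adapter2_contact (a joint): How far the brass contact of adapter2 has been pushed down in the slot, m. At 0 its top is 6 mm below the block's top face; at 0.020 it is 26 mm below, which is the set depth (the gauge's blade length). It could go on to 0.030; takes about 3 N and stays where it is left.
- adapter3: Test adapter (None if absent): loose steel block, 2 kg, 100 x 52 x 50 mm high, flat on the bench; origin at the centre of its underside, x along its length to the capped end, z up. In its top face, centred 25 mm from the middle towards the capped end, is a slot 8 mm (its x) by 36 mm (its y), edges chamfered 3 mm. A brass contact tongue sits recessed in the slot.
- adapter3_rib (a point): Top centre of the grey grip rib on the black end cap of adapter3, 86 mm above the bench; moves with the cap. The rib is an upright bar 14 mm thick (block x) x 36 mm wide (block y), standing 30 mm above the cap's roof plate, whose top is 56 mm above the bench. The roof is 40 mm long (block x), centred under the rib, 62 mm wide.
- adapter3_cap (a joint): How far the end cap of adapter3 is pulled off along the block's +x, m: 0 pressed fully home (its roof covers the slot), 0.040 pulled right off to the stop of its two guide rods (slot wholly clear, cap's near edge 26 mm beyond the slot edge). Held by a snug grip: takes about 4 N to move and stays where it is left.
- adapter3_contact (a joint): How far the brass contact of adapter3 has been pushed down in the slot, m. At 0 its top is 6 mm below the block's top face; at 0.020 it is 26 mm below, which is the set depth (the gauge's blade length). It could go on to 0.030; takes about 3 N and stays where it is left.
- adapter4: Test adapter (None if absent): loose steel block, 2 kg, 100 x 52 x 50 mm high, flat on the bench; origin at the centre of its underside, x along its length to the capped end, z up. In its top face, centred 25 mm from the middle towards the capped end, is a slot 8 mm (its x) by 36 mm (its y), edges chamfered 3 mm. A brass contact tongue sits recessed in the slot.
- adapter4_rib (a point): Top centre of the grey grip rib on the black end cap of adapter4, 86 mm above the bench; moves with the cap. The rib is an upright bar 14 mm thick (block x) x 36 mm wide (block y), standing 30 mm above the cap's roof plate, whose top is 56 mm above the bench. The roof is 40 mm long (block x), centred under the rib, 62 mm wide.
- adapter4_cap (a joint): How far the end cap of adapter4 is pulled off along the block's +x, m: 0 pressed fully home (its roof covers the slot), 0.040 pulled right off to the stop of its two guide rods (slot wholly clear, cap's near edge 26 mm beyond the slot edge). Held by a snug grip: takes about 4 N to move and stays where it is left.
- adapter4_contact (a joint): How far the brass contact of adapter4 has been pushed down in the slot, m. At 0 its top is 6 mm below the block's top face; at 0.020 it is 26 mm below, which is the set depth (the gauge's blade length). It could go on to 0.030; takes about 3 N and stays where it is left.
- gauge: Setting gauge, 0.1 kg, upright in the stand. Flat steel blade pointing down, 4 mm thick (its x; last 3 mm 2 mm) x 32 wide (its y) x 26 long, under a steel shoulder 24 (x) x 50 (y) x 8 mm high; grey handle 16 (x) x 30 (y) mm rises from 8 to 68 mm above the shoulder's underside, whose centre is the origin. z up along the handle. In a slot, the shoulder rests on the face around it.
- stand: Gauge stand: fixed pale wooden block 70 x 80 x 40 mm high, origin at the centre of its underside, with a slot 9 (its x) x 37 mm (its y) through the middle in which the gauge's blade stands, the shoulder resting on its top.
- bin: Bystander: open yellow bin 120 x 170 x 60 mm, origin at the centre of its underside.
- screwdriver: Bystander: screwdriver 190 mm long lying on the bench, origin on the bench side under its middle.
- spool: Bystander: metal wire spool 64 mm across, 46 mm high, origin at the centre of its underside.
Things that resemble listed ones, but are neither listed nor needed, are in the scene too. Leave any blue look-alike of the adapter4 alone.

How it is judged:
By the outcome, as a careful person would: the job done as asked, in the order asked, and still so for the second after the job is handed in, with the robot touching nothing.
Of adapter1, adapter2, adapter3, adapter4 only 3 to 4 are there at a start; the rules pass over those that are not, and their reading is None.
At some moment in a run one of adapter1, adapter2, adapter3, adapter4 may be knocked a few centimetres aside while the robot is not near it.
Once in a run the grip may slacken for a moment while it holds something.
It also fails if it takes over 210 s, if anything falls off the work surface, if the arm or the gripper's body presses on something with over 40 N, if the wrist force passes 120 N, or if a joint passes its speed limit or range.

### The arm

A 6-joint arm with a two-finger parallel gripper is mounted at the origin on the work surface. World frame = base frame: x ahead of the robot, y to its left, z up, the work surface at z = 0. Lengths are in m, angles in rad, forces in N, time in s.
With the tool pointing down it reaches from about 0.3 to 0.775 m from the base axis. Payload 14.6 kg.
Tool frame: the origin (TCP) lies on the centre line of the jaws, within the pads' length; the fingertips stand 19 mm ahead of it and the grasp point (between the pads) is the TCP; z points along the fingers, y is the line along which they close (so a half turn about z gives the same grasp; the last joint's range is limited). The gripper opens to 94 mm and grips with 3 to 60 N. Pads are 16 mm wide; open, the fingers measure 119 mm over their backs; the gripper's body (75 mm by 177 mm) begins 78 mm behind the grasp point.
Start: joints at [1.226, 0.3, 1.521, -0, 1.321, -0.067], TCP at [0.151, 0.529, 0.224] pointing down, gripper open.
Joint ranges: [-3.03, 3.03], [-0.79, 2.21], [0.23, 2.52], [-1.04, 4.18], [0, 3.07], [-2.55, 2.55]. Speed limits (rad/s): [2.22, 2.22, 2.57, 3.14, 3.14, 3.14].

### API

Orientations are given as [roll, pitch, yaw] about the fixed x, y, z axes, in that order (R = Rz(yaw) Ry(pitch) Rx(roll)).
In Python, from station import get_obs, camera, workorder gives the robot as it stands.
- The arm moves only by the tool play_rows, never from a script. Its argument "motion" is a list that holds one entry, the list of rows, each a list of 7 numbers: the shift along the tool's x, y, z as a fraction of full scale, then the turn, a rotation vector about the tool's x, y, z as a fraction of full scale, then the opening, from -1 (shut) to 1 (fully open). In form: [[[x, y, z, ax, ay, az, grip], ...]]. A call has 1 to 10 rows; each row is the pose to reach, as a shift and turn from the pose commanded when the call began, along the tool's axes at that moment, turning the shorter way round; what a row does not reach only later rows make up. Full scale, the value 1, is 0.25 m for a shift and 2 pi rad for a turn. A row lasts 1/10 s, in which the tool goes at most 50 mm and 8.59 degrees, less where a joint would pass 70% of its speed; a pose out of reach is approached as far as the arm can. A call with a number of a shift or a turn outside -1 to 1 is refused whole. A call with a gripper value outside its range is refused whole. The fingers move at their own pace and stop on an object; "grip_force" is the grip in N (left out, the last holds). Time passes only in rows, so rows that repeat a pose let the fingers close. It gives the time, the measured TCP pose, the force, the opening and the grip force at its end, in the units of the state.
- get_obs(): the state, without advancing time (a new reading comes with each control period).
- camera(name): name is "scene" or "top" or "wrist"; returns a dict with "frame" (400x640x3 uint8, red, green, blue), "z_map" (400x640 float32, m along the optical axis (not along the pixel's ray), 0 where there is no reading), "camera_matrix" (3x3 intrinsics, pixels), "D" ([k1, k2, p1, p2, k3] as OpenCV has them; the pictures are not rectified), "T" (4x4, takes a point from camera to world coordinates); the wrist camera has in their place "T_tool_cam" (4x4, takes a point from camera to tool coordinates, whose origin is the TCP and whose axes are the flange's). Camera axes: x right, y up, looking along -z (the intrinsics and any distortion apply to the point x, -y, -z); pixel columns grow to the right and rows downward; lengths in m; the calibration is good to about 2 mm. A picture is of the moment at which its call begins: read the wrist's pose just before it.
- workorder.hand_in(): hands the job in; it is judged then, once.
The state is a dict: "time_s": time; "qpos": joint angles; "joint_vel": joint speeds; "tau": joint torques, N m; "ee_pos": TCP position; "eef_rot": TCP orientation; "force": force on the tool from outside, world axes, zero at the start; "moment": the same for the moment, N m; "grip_width": finger opening in m; "grip_force": force on a finger pad.
Only numpy, scipy, OpenCV 4.12 (cv2) and the standard library are available. Lean on these libraries where they do the work, as an engineer would, in place of code of your own. Each camera call takes 0.05 s, during which the arm holds its last target. There are 200 camera calls.

## Working session

There is one attempt and no reset: what is moved stays moved. The work goes in short steps, Python scripts to look and compute and a tool call to move; the robot and the scene stay as the last step left them, time stands still between calls to the robot, and variables do not carry over. Pictures are saved under pics/ and viewed, at most 14 in all, crops included, and the job is handed in when it is done.

Besides the shell and the picture viewer there is one more tool, called after "Emit:" as name(argument=value, ...), one argument or row to a line, values as JSON. play_rows: Moves the arm, as the interface text tells. Its arguments: {"type":"object","properties":{"motion":{"type":"array"},"grip_force":{"type":"number"}},"required":["motion"]}

```bash
ls; mkdir -p pics; cat > h.py <<'E'
import numpy as np, cv2
from scipy.spatial.transform import Rotation as R
from station import get_obs, camera, workorder
def cam(n):
    o=get_obs(); c=camera(n)
    if n=="wrist":
        T=np.eye(4); T[:3,:3]=R.from_euler('xyz',o['eef_rot']).as_matrix(); T[:3,3]=o['ee_pos']
        c['T']=T@np.array(c['T_tool_cam'])
    return c
def save(c,name): cv2.imwrite('pics/'+name,cv2.cvtColor(c['frame'],cv2.COLOR_RGB2BGR))
def rays(c,uv):
    p=cv2.undistortPoints(np.array(uv,float).reshape(-1,1,2),np.array(c['camera_matrix'],float),np.array(c['D'],float)).reshape(-1,2)
    d=np.c_[p[:,0],-p[:,1],-np.ones(len(p))]; T=np.array(c['T'])
    return T[:3,3],d@T[:3,:3].T
def plane(c,uv,z):
    o,d=rays(c,uv); return o+d*((z-o[2])/d[:,2])[:,None]
def cloud(c):
    h,w=c['z_map'].shape; vv,uu=np.mgrid[:h,:w]
    o,d=rays(c,np.c_[uu.ravel(),vv.ravel()])
    P=o+d*c['z_map'].reshape(-1,1); P[c['z_map'].ravel()==0]=np.nan
    return P.reshape(h,w,3)
E
python3 - <<'E'
from h import *
print(get_obs())
for n in ['scene','top','wrist']:
    c=cam(n); save(c,n+'0.png'); print(n,np.array(c['T']).round(3).tolist(),np.array(c['camera_matrix']).round(1).tolist(),c['D'])
E
```

```text
pics
{'time_s': 0.0, 'qpos': array([ 1.22638181e+00,  3.00435818e-01,  1.52155241e+00, -3.71591802e-05,
        1.32067894e+00, -6.65923544e-02]), 'joint_vel': array([-1.59068117e-04, -1.48482338e-04,  3.17673093e-05,  1.96409786e-03,
       -4.86463600e-04,  7.77530874e-04]), 'tau': array([-3.27615311e-06, -5.31790030e+01, -3.52765703e+01,  7.08995503e-02,
        2.41306279e-02, -5.54486394e-05]), 'ee_pos': array([0.15077543, 0.52869578, 0.22391779]), 'eef_rot': array([-3.14051812e+00, -3.55884541e-05,  2.86377969e+00]), 'force': array([-0.3225666 ,  0.18171165,  0.04247278]), 'moment': array([ 0.01804933,  0.0339974 , -0.00228202]), 'grip_force': 0.0, 'grip_width': 0.09399495657489516}
scene [[-0.887, -0.386, 0.253, 0.765], [0.461, -0.755, 0.466, 0.349], [0.012, 0.53, 0.848, 0.841], [0.0, 0.0, 0.0, 1.0]] [[367.3, 0.0, 316.2], [0.0, 367.3, 192.3], [0.0, 0.0, 1.0]] [-0.0308344  0.         0.         0.         0.       ]
top [[0.03, 0.992, -0.122, 0.396], [-1.0, 0.031, 0.001, -0.03], [0.005, 0.122, 0.993, 1.33], [0.0, 0.0, 0.0, 1.0]] [[399.5, 0.0, 314.6], [0.0, 399.5, 205.4], [0.0, 0.0, 1.0]] [-0.09355761  0.          0.          0.          0.        ]
wrist [[0.274, -0.932, -0.237, 0.082], [0.962, 0.266, 0.068, 0.549], [-0.0, -0.247, 0.969, 0.385], [0.0, 0.0, 0.0, 1.0]] [[282.1, 0.0, 320.5], [0.0, 282.1, 199.4], [0.0, 0.0, 1.0]] [-0.04858731  0.          0.          0.          0.        ]
```

View pics/top0.png

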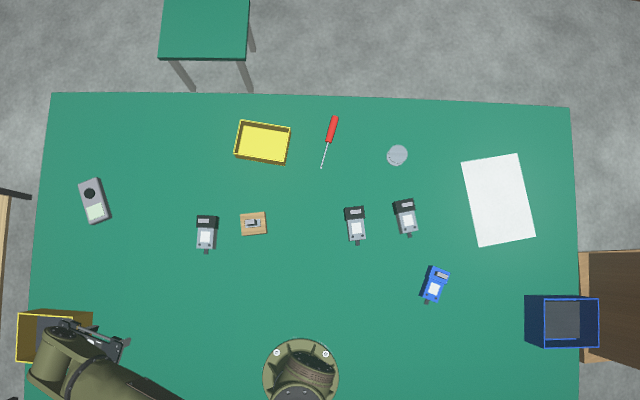

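View pics/scene0.png

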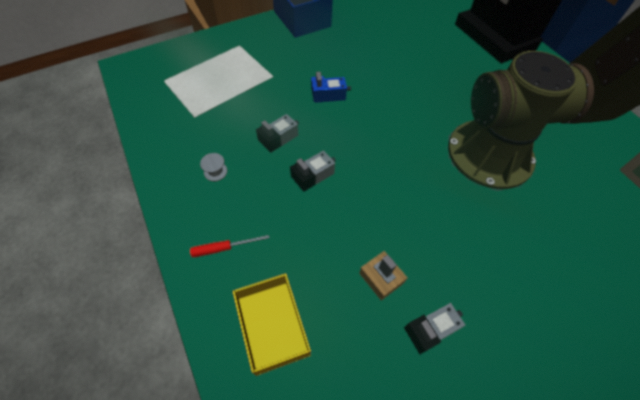

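The top view shows three grey adapters with black caps at (206,232), (356,224) and (405,216). The blue look-alike is at (435,285), the gauge in its stand at (253,223), and a meter at (94,200). The arm hides the area around (90,340), so I'll measure the three adapters and check the wrist view for a fourth.

```bash
cat >> h.py <<'E'
def adapters(c,zlo=.047,zhi=.053):
    "rib tops (z 75-95mm) and block faces from depth"
    P=cloud(c); out=[]
    m=((P[...,2]>.035)&(P[...,2]<.12)&(P[...,0]>.1)&(P[...,0]<.8)&(abs(P[...,1])<.75)).astype(np.uint8)
    n,L,S,C=cv2.connectedComponentsWithStats(m)
    for i in range(1,n):
        if S[i,4]<60: continue
        q=P[L==i]; f=c['frame'][L==i]
        out.append((C[i].round(0).tolist(),int(S[i,4]),q.mean(0).round(3).tolist(),q[:,2].max().round(3),f.mean(0).round(0).tolist()))
    return out
E
python3 - <<'E'
from h import *
for n in ['top','scene']:
    print(n); c=cam(n)
    for a in adapters(c): print(a)
E
```

```text
top
([260.0, 151.0], 275, [0.729, 0.153, 0.053], np.float64(0.068), [165.0, 159.0, 80.0])
([398.0, 153.0], 270, [0.736, -0.302, 0.046], np.float64(0.053), [168.0, 184.0, 192.0])
([93.0, 202.0], 501, [0.545, 0.711, 0.039], np.float64(0.051), [159.0, 171.0, 167.0])
([406.0, 215.0], 577, [0.532, -0.328, 0.055], np.float64(0.093), [142.0, 154.0, 157.0])
([355.0, 222.0], 603, [0.503, -0.164, 0.056], np.float64(0.093), [142.0, 154.0, 157.0])
([252.0, 223.0], 534, [0.49, 0.166, 0.049], np.float64(0.113), [183.0, 170.0, 139.0])
([206.0, 231.0], 627, [0.459, 0.315, 0.055], np.float64(0.092), [135.0, 148.0, 150.0])
([435.0, 283.0], 619, [0.316, -0.422, 0.055], np.float64(0.091), [110.0, 150.0, 215.0])
([536.0, 321.0], 679, [0.202, -0.747, 0.079], np.float64(0.12), [34.0, 60.0, 85.0])
([78.0, 317.0], 201, [0.168, 0.712, 0.072], np.float64(0.12), [99.0, 92.0, 49.0])
scene
([312.0, 13.0], 850, [0.202, -0.745, 0.078], np.float64(0.12), [14.0, 38.0, 56.0])
([328.0, 85.0], 603, [0.317, -0.415, 0.055], np.float64(0.09), [45.0, 73.0, 120.0])
([276.0, 130.0], 746, [0.534, -0.319, 0.056], np.float64(0.092), [70.0, 85.0, 81.0])
([312.0, 168.0], 866, [0.506, -0.155, 0.056], np.float64(0.09), [72.0, 83.0, 81.0])
([212.0, 162.0], 367, [0.734, -0.298, 0.048], np.float64(0.053), [106.0, 116.0, 121.0])
([383.0, 273.0], 1035, [0.495, 0.173, 0.053], np.float64(0.112), [110.0, 97.0, 73.0])
([280.0, 313.0], 645, [0.736, 0.144, 0.055], np.float64(0.065), [118.0, 108.0, 27.0])
([435.0, 327.0], 1479, [0.463, 0.32, 0.057], np.float64(0.09), [81.0, 91.0, 90.0])
```

View pics/wrist0.png

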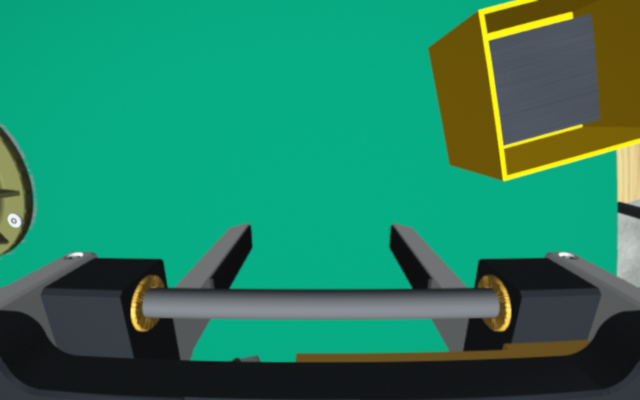

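Adapters present: three black-capped ones at top pixels (206,231), (355,222) and (406,215). The look-alike at (435,283) is blue and stays untouched, and the wrist view shows only another bin near the arm. Next I'll move over the left adapter.

```bash
cat >> h.py <<'E'
def to(x,y,z,yaw,cur=None):
    "fractions from the present pose to a tool-down pose"
    o=get_obs(); r=R.from_euler('xyz',o['eef_rot']); 
    d=r.inv().apply(np.array([x,y,z])-o['ee_pos'])/.25
    w=(r.inv()*R.from_euler('xyz',[np.pi,0,yaw])).as_rotvec()/(2*np.pi)
    n=max(np.linalg.norm(d)*.25/.05,np.linalg.norm(w)*360/8.59)
    print('shift',d.round(4),'turn',w.round(4),'rows>',round(n,1),'t',round(o['time_s'],1))
E
python3 -c "
from h import *
to(.31,.42,.224,1.571); to(.47,.315,.19,1.571)"
```

```text
shift [-0.7317 -0.2439  0.0009] turn [-1.000e-04  0.000e+00  2.057e-01] rows> 8.6 t 0.2
shift [-1.4624 -0.4722  0.137 ] turn [-1.000e-04  0.000e+00  2.057e-01] rows> 8.6 t 0.2
```

Emit:
play_rows(
  motion=[
    [[-0.732, -0.244, 0, 0, 0, 0.2057, 0], [-0.732, -0.244, 0, 0, 0, 0.2057, 0], [-0.732, -0.244, 0, 0, 0, 0.2057, 0], [-0.732, -0.244, 0, 0, 0, 0.2057, 0], [-0.732, -0.244, 0, 0, 0, 0.2057, 0], [-0.732, -0.244, 0, 0, 0, 0.2057, 0], [-0.732, -0.244, 0, 0, 0, 0.2057, 0], [-0.732, -0.244, 0, 0, 0, 0.2057, 0], [-0.732, -0.244, 0, 0, 0, 0.2057, 0], [-0.732, -0.244, 0, 0, 0, 0.2057, 0]],
  ],
)

```text
time_s: 1.25
ee_pos: [0.3101, 0.42, 0.2244]
eef_rot: [-3.142, 0.0, 1.57]
force: [0.2, -0.3, -0.2]
grip_width: 0.0469
grip_force: 0.0
```

```bash
python3 -c "
from h import *
print(get_obs()['eef_rot'],get_obs()['ee_pos']);to(.47,.315,.19,1.571)"
```

```text
[-3.14150619e+00  1.19630881e-04  1.56996804e+00] [0.3100632  0.42002504 0.22437078]
shift [-0.4196  0.6401  0.1375] turn [-0.      0.     -0.0002] rows> 3.9 t 1.2
```

Emit:
play_rows(
  motion=[
    [[-0.42, 0.64, 0.137, 0, 0, 0, 0], [-0.42, 0.64, 0.137, 0, 0, 0, 0], [-0.42, 0.64, 0.137, 0, 0, 0, 0], [-0.42, 0.64, 0.137, 0, 0, 0, 0], [-0.42, 0.64, 0.137, 0, 0, 0, 0], [-0.42, 0.64, 0.137, 0, 0, 0, 0]],
  ],
)

```text
time_s: 1.85
ee_pos: [0.4704, 0.3146, 0.1897]
eef_rot: [-3.141, 0.0, 1.572]
force: [0.1, -0.9, 0.3]
grip_width: 0.047
grip_force: 0.0
```

```bash
cat >> h.py <<'E'
def blob(c,xy,zr,zp,rad=.09):
    "minAreaRect of cloud points with z in zr near xy, cast on plane zp"
    P=cloud(c); m=(P[...,2]>zr[0])&(P[...,2]<zr[1])&(np.hypot(P[...,0]-xy[0],P[...,1]-xy[1])<rad)
    n,L,S,C=cv2.connectedComponentsWithStats(m.astype(np.uint8))
    i=1+np.argmax(S[1:,4]); v,u=np.where(L==i)
    q=plane(c,np.c_[u,v],zp)[:,:2]
    (cx,cy),(w,h),a=cv2.minAreaRect((q*1000).astype(np.float32))
    if w<h: w,h,a=h,w,a+90
    a=(a+90)%180-90
    return np.array([cx,cy]).round(1),round(w,1),round(h,1),round(a,1),S[i,4]
E
python3 - <<'E'
from h import *
c=cam('wrist'); save(c,'w1.png')
P=cloud(c); q=P[(abs(P[...,0]-.46)<.08)&(abs(P[...,1]-.315)<.06)]
print(np.histogram(q[:,2],bins=np.arange(0,.12,.004)))
print(blob(c,(.47,.315),(.076,.1),.086)); print(blob(c,(.47,.315),(.046,.1),.05));print(blob(c,(.47,.315),(.047,.0535),.05))
E
```

```text
(array([4743,   18,   30,   31,   49,   31,   53,  122,   81,   52,   37,
         58, 2627,  609, 1179,    9,   17,   18,   12,   20,   20,  496,
          9,    0,    0,    0,    0,    0,    0]), array([0.   , 0.004, 0.008, 0.012, 0.016, 0.02 , 0.024, 0.028, 0.032,
       0.036, 0.04 , 0.044, 0.048, 0.052, 0.056, 0.06 , 0.064, 0.068,
       0.072, 0.076, 0.08 , 0.084, 0.088, 0.092, 0.096, 0.1  , 0.104,
       0.108, 0.112, 0.116]))
(array([490.3, 321. ]), 37.0, 14.4, 88.8, np.int32(545))
(array([457.5, 319.9]), 108.1, 64.1, -0.9, np.int32(5045))
(array([437.1, 321.2]), 67.2, 52.8, -1.2, np.int32(2880))
```

View pics/w1.png

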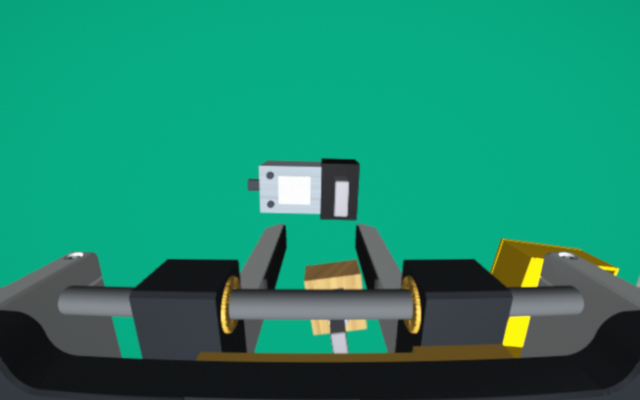

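Close view: grey block at (290,190), black cap at (340,188) and light rib at (342,198). This is a real adapter. Rib measured at (490.3, 321.0) with yaw about -1.1°, so I'll grasp it.

```bash
python3 -c "
from h import *
to(.4903,.321,.12,1.551);to(.4903,.321,.081,1.551)"
```

```text
shift [0.0225 0.082  0.2806] turn [-0.      0.      0.0035] rows> 1.5 t 1.9
shift [0.0225 0.082  0.4366] turn [-0.      0.      0.0035] rows> 2.2 t 1.9
```

Emit:
play_rows(
  motion=[
    [[0.0225, 0.08, 0.28, 0, 0, 0.0035, 0], [0.0225, 0.08, 0.28, 0, 0, 0.0035, 0], [0.0225, 0.08, 0.28, 0, 0, 0.0035, 0], [0.0225, 0.08, 0.36, 0, 0, 0.0035, 0], [0.0225, 0.08, 0.436, 0, 0, 0.0035, 0], [0.0225, 0.08, 0.436, 0, 0, 0.0035, 0], [0.0225, 0.08, 0.436, 0, 0, 0.0035, -1], [0.0225, 0.08, 0.436, 0, 0, 0.0035, -1], [0.0225, 0.08, 0.436, 0, 0, 0.0035, -1], [0.0225, 0.08, 0.436, 0, 0, 0.0035, -1]],
  ],
  grip_force=30,
)

```text
time_s: 2.9
ee_pos: [0.4903, 0.321, 0.082]
eef_rot: [3.141, -0.001, 1.55]
force: [-0.2, -0.3, 0.0]
grip_width: 0.0181
grip_force: 0.0
```

Emit:
play_rows(
  motion=[
    [[0, 0, 0, 0, 0, 0, -1], [0, 0, 0, 0, 0, 0, -1], [0, 0, 0, 0, 0, 0, -1], [0, 0.03, 0, 0, 0, 0, -1], [0, 0.07, 0, 0, 0, 0, -1], [0, 0.11, 0, 0, 0, 0, -1], [0, 0.14, 0, 0, 0, 0, -1], [0, 0.16, 0, 0, 0, 0, -1], [0, 0.166, 0, 0, 0, 0, -1], [0, 0.166, 0, 0, 0, 0, -1]],
  ],
)

```text
time_s: 3.9
ee_pos: [0.53, 0.3201, 0.0813]
eef_rot: [-3.137, 0.001, 1.549]
force: [-13.5, -1.2, 12.2]
grip_width: 0.014
grip_force: 30.1
```

Emit:
play_rows(
  motion=[
    [[0, 0.166, 0, 0, 0, 0, -1], [0, 0.166, 0, 0, 0, 0, 0], [0, 0.166, 0, 0, 0, 0, 0], [0, 0.166, 0, 0, 0, 0, 0], [0, 0.166, 0, 0, 0, 0, 0], [0, 0.1, -0.2, 0, 0, 0, 0], [0, 0.0, -0.4, 0, 0, 0, 0], [0, 0.0, -0.4, 0, 0, 0, 0], [0, 0.0, -0.4, 0, 0, 0, 0], [0, 0.0, -0.4, 0, 0, 0, 0]],
  ],
)

```text
time_s: 4.9
ee_pos: [0.5313, 0.3197, 0.1799]
eef_rot: [-3.14, 0.001, 1.549]
force: [-0.3, 0.5, -0.5]
grip_width: 0.0473
grip_force: 0.0
```

```bash
cat >> h.py <<'E'
def meas(c,xy,show=None):
    "rib, block face, slot (dark, depth-below-face) for adapter near xy"
    print('rib',blob(c,xy,(.078,.1),.086)); print('face',blob(c,xy,(.046,.0535),.05))
    g=c['frame'].astype(int)
    if show:
        o=np.array(c['T']); P=cloud(c); d=np.hypot(P[...,0]-xy[0],P[...,1]-xy[1]); v,u=np.unravel_index(np.nanargmin(d),d.shape)
        f=c['frame'][max(v-60,0):v+60,max(u-80,0):u+80]; cv2.imwrite('pics/'+show,cv2.resize(f[...,::-1],None,fx=5,fy=5,interpolation=cv2.INTER_CUBIC)); print('crop off',max(u-80,0),max(v-60,0))
E
python3 - <<'E'
from h import *
c=cam('wrist'); print(get_obs()['ee_pos']); meas(c,(.47,.32),'a1.png')
P=cloud(c); x=np.arange(.44,.52,.004)
for dy in (0,):
  for xx in x:
    d=np.hypot(P[...,0]-xx,P[...,1]-.3205); d[P[...,2]>.07]=9; k=np.unravel_index(np.nanargmin(d),d.shape); print(P[k].round(4),c['frame'][k])
E
```

```text
[0.53135366 0.31954948 0.17937549]Traceback (most recent call last):
  File "<stdin>", line 2, in <module>
  File "h.py", line 51, in meas
    print('rib',blob(c,xy,(.078,.1),.086)); print('face',blob(c,xy,(.046,.0535),.05))
                ~~~~^^^^^^^^^^^^^^^^^^^^^
  File "h.py", line 43, in blob
    i=1+np.argmax(S[1:,4]); v,u=np.where(L==i)
        ~~~~~~~~~^^^^^^^^^
    return _wrapfunc(a, 'argmax', axis=axis, out=out, **kwds)
    return bound(*args, **kwds)
ValueError: attempt to get argmax of an empty sequence
```

```bash
python3 - <<'E'
from h import *
c=cam('wrist'); save(c,'w2.png'); P=cloud(c)
q=P[(abs(P[...,0]-.50)<.1)&(abs(P[...,1]-.32)<.06)]
print(len(q),np.histogram(q[:,2],bins=np.arange(0,.12,.01))[0], np.isnan(P).mean())
E
```

```text
85709 [6501  141  192  316 1090 4896   71   75  573    0    0] 0.01241015625
```

View pics/w2.png

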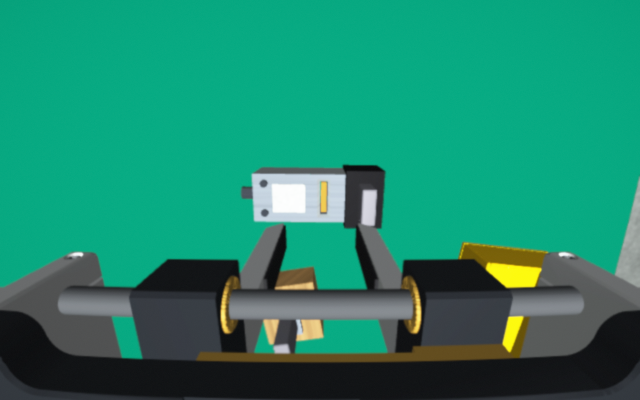

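```bash
cat >> h.py <<'E'
def slot(c,xy):
    P=cloud(c); g=c['frame'].astype(int)
    m=(g[...,0]-g[...,2]>60)&(g[...,0]>120)&(np.hypot(P[...,0]-xy[0],P[...,1]-xy[1])<.06)&(P[...,2]<.055)
    v,u=np.where(m); q=plane(c,np.c_[u,v],np.nanmedian(P[m][:,2])); (cx,cy),(w,h),a=cv2.minAreaRect((q[:,:2]*1000).astype(np.float32))
    print('brass',round(cx,1),round(cy,1),'size',round(w,1),round(h,1),round(a,1),'z',np.nanmedian(P[m][:,2]).round(4),m.sum())
    f=blob(c,xy,(.046,.0535),.05); print('face',f)
    t=np.radians(f[3]); print('slot from face',(f[0]+25*np.array([np.cos(t),np.sin(t)])).round(1))
E
python3 - <<'E'
from h import *
c=cam('wrist')
print('rib',blob(c,(.5,.32),(.078,.1),.086)); slot(c,(.48,.32))
E
```

```text
rib (array([575.7, 318.8]), 36.0, 15.0, 88.8, np.int32(587))
brass 534.5 319.2 size 32.2 5.4 88.8 z 0.044 168
face (array([511.4, 322.3]), 105.0, 56.6, -1.2, np.int32(4201))
slot from face [536.4 321.8]
```

```bash
python3 - <<'E'
from h import *
c=cam('wrist')
print(get_obs()['time_s'],get_obs()['ee_pos'],'rib',blob(c,(.53,.32),(.078,.1),.086)); slot(c,(.52,.32))
c=cam('top'); 
for a in adapters(c): print(a[:4])
E
```

```text
5.1 [0.53156578 0.31957959 0.17961835] rib (array([575.8, 318.8]), 36.1, 14.8, 88.3, np.int32(581))
brass 534.1 319.2 size 32.3 6.5 88.7 z 0.044 179
face (array([514.1, 322.2]), 110.3, 56.6, -1.2, np.int32(4206))
slot from face [539.1 321.7]
([260.0, 151.0], 269, [0.729, 0.151, 0.054], np.float64(0.068))
([398.0, 153.0], 271, [0.736, -0.302, 0.047], np.float64(0.054))
([93.0, 202.0], 520, [0.545, 0.711, 0.038], np.float64(0.051))
([209.0, 207.0], 662, [0.537, 0.309, 0.054], np.float64(0.092))
([406.0, 215.0], 582, [0.532, -0.328, 0.055], np.float64(0.093))
([355.0, 222.0], 601, [0.502, -0.164, 0.055], np.float64(0.093))
([252.0, 223.0], 529, [0.49, 0.166, 0.049], np.float64(0.113))
([435.0, 283.0], 622, [0.316, -0.422, 0.055], np.float64(0.092))
([536.0, 321.0], 685, [0.202, -0.747, 0.079], np.float64(0.12))
([78.0, 325.0], 443, [0.145, 0.707, 0.08], np.float64(0.12))
```

My mistake: shifts count from each call's start, so I dragged the block a further 40 mm. The cap is now about 31 mm off. I'll re-grip and pull the remaining 9 mm.

```bash
python3 -c "
from h import *
to(.5757,.3188,.12,1.549);to(.5757,.3188,.081,1.549)"
```

```text
shift [0.0007 0.1768 0.2394] turn [-0.0003  0.0001  0.    ] rows> 1.5 t 5.2
shift [0.0008 0.177  0.3954] turn [-0.0003  0.0001  0.    ] rows> 2.2 t 5.2
```

Emit:
play_rows(
  motion=[
    [[0, 0.177, 0.1, 0, 0, 0, 0], [0, 0.177, 0.24, 0, 0, 0, 0], [0, 0.177, 0.3, 0, 0, 0, 0], [0, 0.177, 0.395, 0, 0, 0, 0], [0, 0.177, 0.395, 0, 0, 0, -1], [0, 0.177, 0.395, 0, 0, 0, -1], [0, 0.177, 0.395, 0, 0, 0, -1], [0, 0.177, 0.395, 0, 0, 0, -1], [0, 0.177, 0.395, 0, 0, 0, -1], [0, 0.177, 0.395, 0, 0, 0, -1]],
  ],
)

```text
time_s: 6.15
ee_pos: [0.5763, 0.3192, 0.0836]
eef_rot: [3.14, -0.001, 1.549]
force: [-1.4, 0.3, 6.5]
grip_width: 0.0139
grip_force: 30.0
```

Emit:
play_rows(
  motion=[
    [[0, 0, 0, 0, 0, 0, -1], [0, 0, 0, 0, 0, 0, -1], [0, 0.01, 0, 0, 0, 0, -1], [0, 0.02, 0, 0, 0, 0, -1], [0, 0.03, 0, 0, 0, 0, -1], [0, 0.035, 0, 0, 0, 0, -1], [0, 0.04, 0, 0, 0, 0, -1], [0, 0.043, 0, 0, 0, 0, -1], [0, 0.046, 0, 0, 0, 0, -1], [0, 0.046, 0, 0, 0, 0, -1]],
  ],
)

```text
time_s: 7.15
ee_pos: [0.5857, 0.3191, 0.0831]
eef_rot: [-3.137, 0.0, 1.55]
force: [-14.1, -1.4, 12.4]
grip_width: 0.0139
grip_force: 30.1
```

Emit:
play_rows(
  motion=[
    [[0, 0, 0, 0, 0, 0, 0], [0, 0, 0, 0, 0, 0, 0], [0, 0, 0, 0, 0, 0, 0], [0, 0, 0, 0, 0, 0, 0], [0, 0, -0.1, 0, 0, 0, 0], [0, 0, -0.25, 0, 0, 0, 0], [0, -0.1, -0.4, 0, 0, 0, 0], [0, -0.2, -0.4, 0, 0, 0, 0], [0, -0.2, -0.4, 0, 0, 0, 0], [0, -0.2, -0.4, 0, 0, 0, 0]],
  ],
)

```text
time_s: 8.15
ee_pos: [0.5375, 0.3198, 0.1826]
eef_rot: [3.141, 0.0, 1.55]
force: [0.4, -0.4, 0.2]
grip_width: 0.0469
grip_force: 0.0
```

```bash
python3 - <<'E'
from h import *
c=cam('wrist')
print(get_obs()['time_s'],get_obs()['ee_pos'],'rib',blob(c,(.55,.32),(.078,.1),.086)); slot(c,(.53,.32))
E
```

```text
8.2 [0.53775859 0.31961586 0.18212142] rib (array([583.8, 318.7]), 37.4, 14.9, 88.4, np.int32(578))
brass 534.4 318.9 size 32.6 5.5 88.8 z 0.044 180
face (array([509.3, 320. ]), 100.5, 53.0, -1.3, np.int32(4193))
slot from face [534.3 319.4]
```

Cap 1 is fully off and its slot is at (534.2, 319.1). Next is the second adapter.

Emit:
play_rows(
  motion=[
    [[-0.96, -0.07, 0, 0, 0, 0, 0], [-0.96, -0.07, 0, 0, 0, 0, 0], [-0.96, -0.07, 0, 0, 0, 0, 0], [-0.96, -0.07, 0, 0, 0, 0, 0], [-0.96, -0.07, 0, 0, 0, 0, 0], [-0.96, -0.07, 0, 0, 0, 0, 0]],
  ],
)

```text
time_s: 8.8
ee_pos: [0.515, 0.076, 0.1821]
eef_rot: [-3.141, 0.001, 1.545]
force: [-0.1, -0.3, 0.4]
grip_width: 0.0469
grip_force: 0.0
```

Emit:
play_rows(
  motion=[
    [[-0.96, -0.07, 0, 0, 0, 0, 0], [-0.96, -0.07, 0, 0, 0, 0, 0], [-0.96, -0.07, 0, 0, 0, 0, 0], [-0.96, -0.07, 0, 0, 0, 0, 0], [-0.96, -0.07, 0, 0, 0, 0, 0], [-0.96, -0.07, 0, 0, 0, 0, 0], [-0.96, -0.07, 0, 0, 0, 0, 0]],
  ],
)

```text
time_s: 9.5
ee_pos: [0.4924, -0.1597, 0.1818]
eef_rot: [-3.141, -0.001, 1.548]
force: [0.3, 0.1, 0.3]
grip_width: 0.0472
grip_force: 0.0
```

```bash
cat >> h.py <<'E'
def rib(c,xy):
    o=get_obs(); b=blob(c,xy,(.078,.1),.086); f=blob(c,xy,(.046,.0535),.05)
    print(round(o['time_s'],2),o['ee_pos'].round(4),'rib',b,'face',f); return b,f
E
python3 - <<'E'
from h import *
c=cam('wrist'); b,f=rib(c,(.52,-.157)); a=(b[3]%180)
x,y=b[0]/1000; yaw=np.radians(a)
to(x,y,.12,yaw); to(x,y,.083,yaw)
E
```

```text
9.55 [ 0.4925 -0.1589  0.182 ] rib (array([ 533. , -156.8]), 37.2, 14.5, -81.9, np.int32(574)) face (array([ 480.4, -165.4]), 67.6, 53.1, 8.2, np.int32(2937))
shift [0.0118 0.1621 0.2478] turn [-0.0001 -0.0001 -0.0259] rows> 1.5 t 9.6
shift [0.0117 0.1623 0.3958] turn [-0.0001 -0.0001 -0.0259] rows> 2.1 t 9.6
```

Emit:
play_rows(
  motion=[
    [[0.012, 0.162, 0.1, 0, 0, -0.026, 0], [0.012, 0.162, 0.2, 0, 0, -0.026, 0], [0.012, 0.162, 0.3, 0, 0, -0.026, 0], [0.012, 0.162, 0.395, 0, 0, -0.026, 0], [0.012, 0.162, 0.395, 0, 0, -0.026, -1], [0.012, 0.162, 0.395, 0, 0, -0.026, -1], [0.012, 0.162, 0.395, 0, 0, -0.026, -1], [0.012, 0.162, 0.395, 0, 0, -0.026, -1], [0.012, 0.162, 0.395, 0, 0, -0.026, -1], [0.012, 0.162, 0.395, 0, 0, -0.026, -1]],
  ],
)

```text
time_s: 10.55
ee_pos: [0.5332, -0.1573, 0.0847]
eef_rot: [3.14, 0.001, 1.713]
force: [0.6, 1.8, 6.5]
grip_width: 0.0139
grip_force: 30.0
```

Emit:
play_rows(
  motion=[
    [[0, 0, 0, 0, 0, 0, -1], [0, 0.015, 0, 0, 0, 0, -1], [0, 0.035, 0, 0, 0, 0, -1], [0, 0.06, 0, 0, 0, 0, -1], [0, 0.085, 0, 0, 0, 0, -1], [0, 0.11, 0, 0, 0, 0, -1], [0, 0.135, 0, 0, 0, 0, -1], [0, 0.155, 0, 0, 0, 0, -1], [0, 0.165, 0, 0, 0, 0, -1], [0, 0.166, 0, 0, 0, 0, -1]],
  ],
)

```text
time_s: 11.55
ee_pos: [0.5723, -0.1517, 0.0841]
eef_rot: [-3.137, -0.0, 1.713]
force: [-15.8, -1.3, 12.3]
grip_width: 0.0141
grip_force: 30.2
```

Release, lift, and look.

Emit:
play_rows(
  motion=[
    [[0, 0.004, 0, 0, 0, 0, -1], [0, 0, 0, 0, 0, 0, 0], [0, 0, 0, 0, 0, 0, 0], [0, 0, 0, 0, 0, 0, 0], [0, 0, 0, 0, 0, 0, 0], [0, 0, -0.1, 0, 0, 0, 0], [0, 0, -0.25, 0, 0, 0, 0], [0, -0.1, -0.4, 0, 0, 0, 0], [0, -0.2, -0.4, 0, 0, 0, 0], [0, -0.2, -0.4, 0, 0, 0, 0]],
  ],
)

```text
time_s: 12.55
ee_pos: [0.523, -0.1588, 0.185]
eef_rot: [3.14, 0.001, 1.712]
force: [0.3, -0.2, -0.7]
grip_width: 0.0472
grip_force: 0.0
```

```bash
python3 - <<'E'
from h import *
c=cam('wrist'); rib(c,(.54,-.155)); slot(c,(.53,-.155)); 
c=cam('wrist'); rib(c,(.54,-.34)); to(.55,-.33,.182,1.75)
E
```

```text
12.6 [ 0.5238 -0.1586  0.1843] rib (array([ 570.3, -151.5]), 36.7, 15.1, -82.2, np.int32(581)) face (array([ 498.8, -162.8]), 96.4, 52.3, 8.0, np.int32(3966))
brass 521.4 -159.8 size 5.6 32.9 8.1 z 0.0432 177
face (array([ 496.8, -163. ]), 100.4, 52.4, 8.1, np.int32(4196))
slot from face [ 521.6 -159.5]
12.65 [ 0.5244 -0.1585  0.1839] rib (array([ 559.8, -311.4]), 31.3, 13.9, -76.9, np.int32(291)) face (array([ 511. , -337.8]), 65.9, 44.4, 12.3, np.int32(1470))
shift [-0.6936  0.0047  0.0076] turn [ 0.0001  0.     -0.006 ] rows> 3.5 t 12.7
```

Emit:
play_rows(
  motion=[
    [[-0.69, 0.0, 0.01, 0, 0, -0.006, 0], [-0.69, 0.0, 0.01, 0, 0, -0.006, 0], [-0.69, 0.0, 0.01, 0, 0, -0.006, 0], [-0.69, 0.0, 0.01, 0, 0, -0.006, 0], [-0.69, 0.0, 0.01, 0, 0, -0.006, 0], [-0.69, 0.0, 0.01, 0, 0, -0.006, 0]],
  ],
)

```text
time_s: 13.25
ee_pos: [0.5489, -0.3289, 0.18]
eef_rot: [-3.141, -0.001, 1.75]
force: [0.6, 1.3, 0.1]
grip_width: 0.047
grip_force: 0.0
```

```bash
python3 - <<'E'
from h import *
c=cam('wrist'); b,f=rib(c,(.55,-.325)); a=(b[3]%180)
x,y=b[0]/1000; yaw=np.radians(a)
to(x,y,.083,yaw)
E
```

```text
13.3 [ 0.549  -0.3283  0.1805] rib (array([ 561.4, -319.9]), 37.1, 14.0, -76.6, np.int32(572)) face (array([ 509.6, -332.7]), 66.5, 52.9, 13.2, np.int32(2997))
shift [0.0236 0.0552 0.3899] turn [-0.0001 -0.0001 -0.0085] rows> 2.0 t 13.3
```

Emit:
play_rows(
  motion=[
    [[0.0236, 0.055, 0.1, 0, 0, -0.0085, 0], [0.0236, 0.055, 0.2, 0, 0, -0.0085, 0], [0.0236, 0.055, 0.3, 0, 0, -0.0085, 0], [0.0236, 0.055, 0.39, 0, 0, -0.0085, 0], [0.0236, 0.055, 0.39, 0, 0, -0.0085, -1], [0.0236, 0.055, 0.39, 0, 0, -0.0085, -1], [0.0236, 0.055, 0.39, 0, 0, -0.0085, -1], [0.0236, 0.055, 0.39, 0, 0, -0.0085, -1], [0.0236, 0.055, 0.39, 0, 0, -0.0085, -1], [0.0236, 0.055, 0.39, 0, 0, -0.0085, -1]],
  ],
)

```text
time_s: 14.3
ee_pos: [0.5615, -0.3211, 0.0849]
eef_rot: [3.14, 0.001, 1.804]
force: [-0.4, 1.7, 6.6]
grip_width: 0.0139
grip_force: 30.0
```

Emit:
play_rows(
  motion=[
    [[0, 0, 0, 0, 0, 0, -1], [0, 0.015, 0, 0, 0, 0, -1], [0, 0.035, 0, 0, 0, 0, -1], [0, 0.06, 0, 0, 0, 0, -1], [0, 0.085, 0, 0, 0, 0, -1], [0, 0.11, 0, 0, 0, 0, -1], [0, 0.135, 0, 0, 0, 0, -1], [0, 0.155, 0, 0, 0, 0, -1], [0, 0.165, 0, 0, 0, 0, -1], [0, 0.168, 0, 0, 0, 0, -1]],
  ],
)

```text
time_s: 15.3
ee_pos: [0.6005, -0.3121, 0.0843]
eef_rot: [-3.138, -0.0, 1.804]
force: [-16.3, -2.4, 9.9]
grip_width: 0.0136
grip_force: 30.1
```

Emit:
play_rows(
  motion=[
    [[0, 0.003, 0, 0, 0, 0, -1], [0, 0, 0, 0, 0, 0, 0], [0, 0, 0, 0, 0, 0, 0], [0, 0, 0, 0, 0, 0, 0], [0, 0, 0, 0, 0, 0, 0], [0, 0, -0.1, 0, 0, 0, 0], [0, 0, -0.25, 0, 0, 0, 0], [0, -0.1, -0.4, 0, 0, 0, 0], [0, -0.2, -0.4, 0, 0, 0, 0], [0, -0.2, -0.4, 0, 0, 0, 0]],
  ],
)

```text
time_s: 16.3
ee_pos: [0.552, -0.3236, 0.1852]
eef_rot: [3.14, 0.002, 1.802]
force: [1.0, 0.2, -0.2]
grip_width: 0.0469
grip_force: 0.0
```

```bash
python3 - <<'E'
from h import *
c=cam('wrist'); rib(c,(.56,-.32)); slot(c,(.55,-.325)); to(.49,-.08,.2,1.75); to(.49,.165,.2,1.6)
for a in adapters(cam('top')): print(a[:4])
E
```

```text
16.35 [ 0.5528 -0.3231  0.1843] rib (array([ 598.9, -311.1]), 36.7, 15.2, -76.8, np.int32(583)) face (array([ 526.7, -328.7]), 100.7, 52.4, 12.6, np.int32(4107))
brass 551.4 -323.4 size 5.6 32.8 13.3 z 0.0437 178
face (array([ 526.7, -328.7]), 100.7, 52.4, 12.6, np.int32(4107))
slot from face [ 551.1 -323.2]
shift [ 1.0042 -0.0211 -0.0633] turn [0.0001 0.0001 0.0084] rows> 5.0 t 16.4
shift [ 1.958   0.2041 -0.0636] turn [0.0001 0.0001 0.0323] rows> 9.8 t 16.4
([259.0, 151.0], 273, [0.729, 0.155, 0.053], np.float64(0.066))
([398.0, 153.0], 269, [0.736, -0.302, 0.047], np.float64(0.055))
([93.0, 202.0], 475, [0.542, 0.71, 0.038], np.float64(0.05))
([209.0, 192.0], 255, [0.584, 0.31, 0.062], np.float64(0.092))
([400.0, 194.0], 215, [0.599, -0.307, 0.063], np.float64(0.092))
([353.0, 201.0], 246, [0.571, -0.154, 0.063], np.float64(0.09))
([207.0, 216.0], 539, [0.509, 0.315, 0.049], np.float64(0.057))
([355.0, 224.0], 517, [0.497, -0.165, 0.05], np.float64(0.059))
([252.0, 223.0], 532, [0.49, 0.166, 0.049], np.float64(0.112))
([437.0, 284.0], 466, [0.315, -0.429, 0.057], np.float64(0.091))
([536.0, 321.0], 668, [0.202, -0.747, 0.079], np.float64(0.12))
([78.0, 325.0], 436, [0.144, 0.707, 0.08], np.float64(0.12))
```

Emit:
play_rows(
  motion=[
    [[0.98, 0.1, -0.1, 0, 0, 0.016, 0], [0.98, 0.1, -0.1, 0, 0, 0.016, 0], [0.98, 0.1, -0.1, 0, 0, 0.016, 0], [0.98, 0.1, -0.1, 0, 0, 0.016, 0], [0.98, 0.1, -0.1, 0, 0, 0.016, 0], [0.98, 0.1, -0.1, 0, 0, 0.016, 0], [0.98, 0.1, -0.1, 0, 0, 0.016, 0]],
  ],
)

```text
time_s: 17.1
ee_pos: [0.5216, -0.0775, 0.2085]
eef_rot: [-3.141, -0.0, 1.706]
force: [0.3, 0.4, -0.3]
grip_width: 0.0471
grip_force: 0.0
```

Emit:
play_rows(
  motion=[
    [[0.97, 0.02, 0, 0, 0, 0.016, 0], [0.97, 0.02, 0, 0, 0, 0.016, 0], [0.97, 0.02, 0, 0, 0, 0.016, 0], [0.97, 0.02, 0, 0, 0, 0.016, 0], [0.97, 0.02, 0, 0, 0, 0.016, 0], [0.97, 0.02, 0, 0, 0, 0.016, 0], [0.97, 0.02, 0, 0, 0, 0.016, 0]],
  ],
)

```text
time_s: 17.8
ee_pos: [0.4945, 0.1622, 0.208]
eef_rot: [-3.141, 0.0, 1.603]
force: [0.9, 0.2, 0.5]
grip_width: 0.0469
grip_force: 0.0
```

```bash
python3 - <<'E'
from h import *
c=cam('wrist'); save(c,'w3.png'); print(get_obs()['ee_pos'],get_obs()['eef_rot'])
print('handle',blob(c,(.49,.165),(.10,.13),.108)); print('stand',blob(c,(.49,.165),(.034,.046),.04,.06)); print('shoulder',blob(c,(.49,.165),(.0445,.055),.048,.05))
E
```

```text
[0.49453275 0.16139483 0.2081093 ] [-3.14064805e+00  4.75192013e-04  1.60201650e+00]
handle (array([490.2, 170.6]), 31.0, 16.0, -81.8, np.int32(529))
stand (array([490.2, 169.9]), 80.8, 70.2, -81.9, np.int32(2962))
shoulder (array([490.1, 170.4]), 49.8, 23.9, -81.9, np.int32(346))
```

View pics/w3.png

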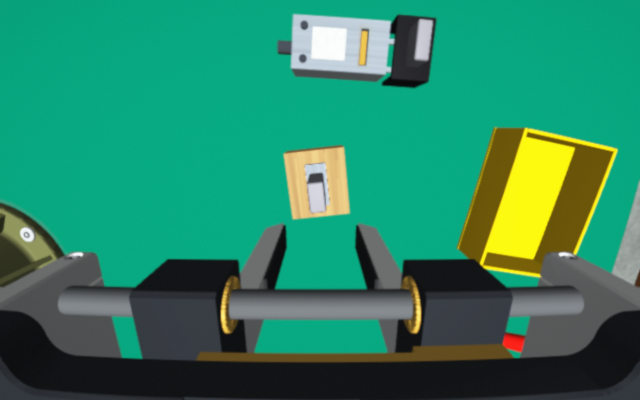

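The image shows the gauge upright in its stand at (317,188), and adapter 1 with its cap off above it. Now I'll grasp the gauge.

```bash
python3 -c "
from h import *
to(.4902,.1704,.085,1.712)"
```

```text
shift [ 0.0368 -0.0157  0.4924] turn [-0.0002  0.0001 -0.0175] rows> 2.5 t 17.9
```

Emit:
play_rows(
  motion=[
    [[0.037, -0.016, 0.1, 0, 0, -0.0175, 0], [0.037, -0.016, 0.25, 0, 0, -0.0175, 0], [0.037, -0.016, 0.4, 0, 0, -0.0175, 0], [0.037, -0.016, 0.492, 0, 0, -0.0175, 0], [0.037, -0.016, 0.492, 0, 0, -0.0175, -1], [0.037, -0.016, 0.492, 0, 0, -0.0175, -1], [0.037, -0.016, 0.492, 0, 0, -0.0175, -1], [0.037, -0.016, 0.492, 0, 0, -0.0175, -1], [0.037, -0.016, 0.492, 0, 0, -0.0175, -1], [0.037, -0.016, 0.492, 0, 0, -0.0175, -1]],
  ],
  grip_force=50,
)

```text
time_s: 18.85
ee_pos: [0.4903, 0.1715, 0.0869]
eef_rot: [3.14, 0.0, 1.713]
force: [0.0, -2.0, 6.5]
grip_width: 0.0159
grip_force: 50.0
```

Emit:
play_rows(
  motion=[
    [[0, 0, 0, 0, 0, 0, -1], [0, 0, 0, 0, 0, 0, -1], [0, 0, 0, 0, 0, 0, -1]],
  ],
)

```text
time_s: 19.15
ee_pos: [0.4903, 0.1715, 0.0869]
eef_rot: [3.14, 0.0, 1.713]
force: [-0.6, -1.9, 6.3]
grip_width: 0.0158
grip_force: 50.0
```

Emit:
play_rows(
  motion=[
    [[0, 0, -0.04, 0, 0, 0, -1], [0, 0, -0.1, 0, 0, 0, -1], [0, 0, -0.2, 0, 0, 0, -1], [0, 0, -0.35, 0, 0, 0, -1], [0, 0, -0.35, 0, 0, 0, -1], [0, 0, -0.35, 0, 0, 0, -1]],
  ],
)

```text
time_s: 19.75
ee_pos: [0.4897, 0.1716, 0.1739]
eef_rot: [3.14, -0.0, 1.713]
force: [-1.1, 0.4, -0.8]
grip_width: 0.0157
grip_force: 50.0
```

```bash
python3 - <<'E'
from h import *
c=cam('wrist'); o=get_obs(); print(o['ee_pos'],o['eef_rot'],o['force'])
# adapter 1 recheck from here, and gauge in hand (tool frame)
rib(c,(.55,.32)); slot(c,(.53,.32))
P=cloud(c); q=R.from_euler('xyz',o['eef_rot']).inv().apply(P.reshape(-1,3)-o['ee_pos'])
m=(abs(q[:,1])<.03)&(abs(q[:,0])<.04)&(q[:,2]>-.03)&(q[:,2]<.08)
print(m.sum(),np.histogram(q[m,2],bins=np.arange(-.03,.085,.005)))
to(.5342,.3191,.17,np.radians(88.7)); to(.5342,.3191,.135,np.radians(88.7))
E
```

```text
[0.48933848 0.17147521 0.17285788] [-3.14109385e+00  4.45054470e-05  1.71286608e+00] [-0.40819373  0.43912743 -1.01572907]
19.8 [0.4893 0.1715 0.1729] rib (array([582.4, 316.7]), 37.4, 17.5, 89.8, np.int32(910)) face (array([509.9, 319.6]), 99.9, 53.1, -1.7, np.int32(6004))
brass 534.3 319.0 size 33.6 6.8 88.3 z 0.0441 261
face (array([509.5, 319.6]), 100.7, 53.1, -1.7, np.int32(6144))
slot from face [534.5 318.9]
3971 (array([ 189, 1588,  255,  233,  213,  191,  176,  158,  114,   70,   50,
         50,   44,  595,   45,    0,    0,    0,    0,    0,    0,    0]), array([-3.0000000e-02, -2.5000000e-02, -2.0000000e-02, -1.5000000e-02,
       -1.0000000e-02, -5.0000000e-03,  6.9388939e-18,  5.0000000e-03,
        1.0000000e-02,  1.5000000e-02,  2.0000000e-02,  2.5000000e-02,
        3.0000000e-02,  3.5000000e-02,  4.0000000e-02,  4.5000000e-02,
        5.0000000e-02,  5.5000000e-02,  6.0000000e-02,  6.5000000e-02,
        7.0000000e-02,  7.5000000e-02,  8.0000000e-02]))
shift [0.5591 0.2613 0.0113] turn [-0.0001  0.      0.0262] rows> 3.1 t 19.8
shift [0.5591 0.2613 0.1513] turn [-0.0001  0.      0.0262] rows> 3.2 t 19.8
```

Emit:
play_rows(
  motion=[
    [[0.56, 0.26, 0, 0, 0, 0.026, -1], [0.56, 0.26, 0, 0, 0, 0.026, -1], [0.56, 0.26, 0, 0, 0, 0.026, -1], [0.56, 0.26, 0, 0, 0, 0.026, -1], [0.56, 0.26, 0, 0, 0, 0.026, -1], [0.56, 0.26, 0, 0, 0, 0.026, -1], [0.56, 0.26, 0, 0, 0, 0.026, -1]],
  ],
)

```text
time_s: 20.5
ee_pos: [0.5342, 0.318, 0.1731]
eef_rot: [-3.141, 0.0, 1.548]
force: [-0.1, -0.8, -0.9]
grip_width: 0.0155
grip_force: 50.0
```

```bash
cat >> h.py <<'E'
def inhand(c):
    "gauge in the tool frame: handle top and shoulder top rectangles, mm"
    o=get_obs(); r=R.from_euler('xyz',o['eef_rot']); P=cloud(c); s=P.shape
    q=r.inv().apply(P.reshape(-1,3)-o['ee_pos']).reshape(s)
    for lo,hi in ((-.026,-.016),(.034,.043)):
        m=(abs(q[...,1])<.03)&(abs(q[...,0])<.04)&(q[...,2]>lo)&(q[...,2]<hi)
        n,L,S,C=cv2.connectedComponentsWithStats(m.astype(np.uint8)); p=q[L==1+np.argmax(S[1:,4])]
        print('z',np.median(p[:,2]).round(4),[np.round(t,1) for t in cv2.minAreaRect((p[:,:2]*1000).astype(np.float32))],len(p))
E
python3 - <<'E'
from h import *
c=cam('wrist'); inhand(c); save(c,'w4.png'); o=get_obs(); print(o['ee_pos'],o['eef_rot'],o['grip_width'])
to(.5342,.3191,.12,np.radians(88.6)); to(.5342,.3191,.097,np.radians(88.6))
E
```

```text
z -0.0213 [array([-0.6,  0.2]), array([40.1, 28.7]), np.float64(89.2)] 1826
z 0.0386 [array([12.8,  0.1]), array([21.5, 23.1]), np.float64(0.1)] 634
[0.53427719 0.31810643 0.17334983] [-3.14158230e+00  1.12906411e-04  1.54806569e+00] 0.015659086439561338
shift [ 0.004  -0.0004  0.2134] turn [-0.      0.      0.0003] rows> 1.1 t 20.6
shift [ 0.004  -0.0004  0.3054] turn [-0.      0.      0.0003] rows> 1.5 t 20.6
```

View pics/w4.png

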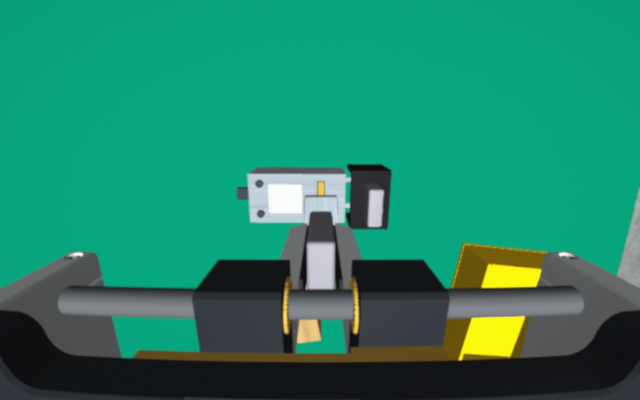

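The gauge is in hand at (320,260), with the slot beneath it at (321,188). The gauge sits about 1 mm off along tool x. I'll compensate and push down.

Emit:
play_rows(
  motion=[
    [[0.008, 0, 0.1, 0, 0, 0, -1], [0.008, 0, 0.19, 0, 0, 0, -1], [0.008, 0, 0.21, 0, 0, 0, -1], [0.008, 0, 0.23, 0, 0, 0, -1], [0.008, 0, 0.25, 0, 0, 0, -1], [0.008, 0, 0.265, 0, 0, 0, -1], [0.008, 0, 0.28, 0, 0, 0, -1], [0.008, 0, 0.295, 0, 0, 0, -1], [0.008, 0, 0.305, 0, 0, 0, -1], [0.008, 0, 0.312, 0, 0, 0, -1]],
  ],
)

```text
time_s: 21.55
ee_pos: [0.5347, 0.3215, 0.0968]
eef_rot: [3.14, -0.001, 1.549]
force: [-9.2, -5.9, 30.9]
grip_width: 0.0155
grip_force: 50.0
```

Emit:
play_rows(
  motion=[
    [[0, 0, 0, 0, 0, 0, -1], [0, 0, 0.004, 0, 0, 0, -1], [0, 0, 0.004, 0, 0, 0, -1]],
  ],
)

```text
time_s: 21.85
ee_pos: [0.5347, 0.3215, 0.0968]
eef_rot: [3.14, -0.001, 1.549]
force: [-8.0, -6.6, 26.2]
grip_width: 0.0155
grip_force: 50.0
```

Emit:
play_rows(
  motion=[
    [[0, 0, -0.05, 0, 0, 0, -1], [0, 0, -0.12, 0, 0, 0, -1], [0, 0, -0.22, 0, 0, 0, -1], [0, 0, -0.31, 0, 0, 0, -1], [0, 0, -0.31, 0, 0, 0, -1], [0, 0, -0.31, 0, 0, 0, -1]],
  ],
)

```text
time_s: 22.45
ee_pos: [0.5341, 0.3213, 0.171]
eef_rot: [-3.141, 0.0, 1.55]
force: [-0.8, -0.4, -1.9]
grip_width: 0.0155
grip_force: 50.0
```

```bash
python3 - <<'E'
from h import *
c=cam('wrist'); inhand(c); o=get_obs(); print(o['ee_pos'],o['grip_width']); slot(c,(.53,.32))
for n in ['top','scene']:
  c=cam(n); g=c['frame'].astype(int); P=cloud(c)
  for xy in ((.53,.32),(.5215,-.16),(.551,-.323)):
    m=(g[...,0]-g[...,2]>40)&(np.hypot(P[...,0]-xy[0],P[...,1]-xy[1])<.03); print(n,xy,m.sum(),np.nanmedian(P[m][:,2]))
E
```

```text
z -0.0222 [array([-0.3,  0.4]), array([39.9, 28.6]), np.float64(89.4)] 1838
z 0.0376 [array([13.2,  0.5]), array([21.4, 23.1]), np.float64(0.0)] 629
[0.5338346  0.32117813 0.17030176] 0.015607660428322604
brass 534.3 326.8 size 10.2 5.6 88.8 z 0.0249 58
face (array([509.3, 320.3]), 100.4, 52.4, -1.6, np.int32(3630))
slot from face [534.3 319.6]
top (0.53, 0.32) 8 0.020568269707830322
top (0.5215, -0.16) 18 0.04268429831148901
top (0.551, -0.323) 19 0.044143123670251194
scene (0.53, 0.32) 5 0.2773069490662041
scene (0.5215, -0.16) 15 0.043735471631328626
scene (0.551, -0.323) 10 0.04569846791793558
```

Emit:
play_rows(
  motion=[
    [[-0.3, 0, -0.05, 0, 0, 0, -1], [-0.3, 0, -0.05, 0, 0, 0, -1], [-0.3, 0, -0.05, 0, 0, 0, -1], [-0.3, 0, -0.05, 0, 0, 0, -1]],
  ],
)

```text
time_s: 23.0
ee_pos: [0.5326, 0.2461, 0.1836]
eef_rot: [-3.141, 0.0, 1.548]
force: [-0.8, 0.5, -0.9]
grip_width: 0.0156
grip_force: 50.0
```

```bash
python3 - <<'E'
from h import *
for i in range(2):
  c=cam('wrist'); P=cloud(c); g=c['frame'].astype(int); d=np.hypot(P[...,0]-.534,P[...,1]-.3195)
  for nm,m in (('brass',(g[...,0]-g[...,2]>50)&(d<.03)),('face',(d<.05)&(abs(P[...,2]-.05)<.003))):
    z=P[m][:,2]; print(nm,m.sum(),np.nanpercentile(z,[5,25,50,75,95]).round(4))
  slot(c,(.53,.32)); inhand(c)
E
```

```text
brass 183 [0.0234 0.0241 0.0246 0.0251 0.026 ]
face 3483 [0.049  0.0501 0.0507 0.0513 0.052 ]
brass 534.3 319.0 size 32.2 5.6 88.7 z 0.0246 182
face (array([509.2, 319.3]), 100.9, 51.5, -1.4, np.int32(4817))
slot from face [534.2 318.7]
z -0.0216 [array([-1. ,  0.5]), array([40.2, 28.9]), np.float64(88.7)] 1829
z 0.0382 [array([12.4,  0.4]), array([21.4, 23.1]), np.float64(0.5)] 630
brass 186 [0.0006 0.0238 0.0244 0.025  0.0258]
face 3445 [0.0491 0.0502 0.0507 0.0513 0.0521]
brass 534.1 319.0 size 33.3 5.6 88.9 z 0.0244 183
face (array([509.2, 319.6]), 100.7, 51.6, -1.6, np.int32(4824))
slot from face [534.2 318.9]
z -0.0216 [array([-0.6,  0.3]), array([40.3, 29. ]), np.float64(90.0)] 1827
z 0.0383 [array([12.8,  0.2]), array([23.1, 21.3]), np.float64(90.0)] 628
```

Contact 1 sits 26.2 mm below the face, so it is set. On to adapter 2.

```bash
python3 -c "
from h import *
to(.527,.045,.185,1.63);to(.5214,-.1587,.185,1.712)"
```

```text
shift [-0.8081 -0.005  -0.0059] turn [-0.0002  0.     -0.0128] rows> 4.0 t 23.1
shift [-1.6232 -0.0103 -0.0057] turn [-0.0002  0.     -0.0258] rows> 8.1 t 23.1
```

Emit:
play_rows(
  motion=[
    [[-0.808, -0.005, 0, 0, 0, -0.0128, -1], [-0.808, -0.005, 0, 0, 0, -0.0128, -1], [-0.808, -0.005, 0, 0, 0, -0.0128, -1], [-0.808, -0.005, 0, 0, 0, -0.0128, -1], [-0.808, -0.005, 0, 0, 0, -0.0128, -1], [-0.808, -0.005, 0, 0, 0, -0.0128, -1]],
  ],
)

```text
time_s: 23.7
ee_pos: [0.5272, 0.0443, 0.1839]
eef_rot: [-3.141, -0.0, 1.629]
force: [-0.1, 0.6, -1.6]
grip_width: 0.0151
grip_force: 50.0
```

Emit:
play_rows(
  motion=[
    [[-0.812, -0.07, 0, 0, 0, -0.013, -1], [-0.812, -0.07, 0, 0, 0, -0.013, -1], [-0.812, -0.07, 0, 0, 0, -0.013, -1], [-0.812, -0.07, 0, 0, 0, -0.013, -1], [-0.812, -0.07, 0, 0, 0, -0.013, -1], [-0.812, -0.07, 0, 0, 0, -0.013, -1], [-0.812, -0.07, 0, 0, 0, -0.013, -1]],
  ],
)

```text
time_s: 24.4
ee_pos: [0.5221, -0.1573, 0.1839]
eef_rot: [-3.141, -0.001, 1.714]
force: [0.8, -0.2, -1.9]
grip_width: 0.0159
grip_force: 50.0
```

```bash
python3 - <<'E'
from h import *
c=cam('wrist'); inhand(c); rib(c,(.54,-.155)); slot(c,(.52,-.16)); o=get_obs(); print(o['ee_pos'],o['eef_rot'])
to(.5214,-.1587,.097,np.radians(98.1)); 
E
```

```text
z -0.0214 [array([-0.6,  0.3]), array([40.2, 28.9]), np.float64(89.7)] 1822
z 0.0385 [array([13. ,  0.4]), array([21.3, 23.2]), np.float64(0.1)] 635
24.45 [ 0.5221 -0.1573  0.1841] rib (array([ 570.3, -151.4]), 36.7, 15.0, -82.1, np.int32(584)) face (array([ 498.8, -162.5]), 96.3, 51.2, 8.1, np.int32(3158))
brass 520.2 -149.7 size 5.5 12.3 8.2 z 0.0435 71
face (array([ 496.8, -162.8]), 100.4, 51.2, 8.1, np.int32(3385))
slot from face [ 521.6 -159.3]
[ 0.52207965 -0.15729305  0.18407509] [-3.14143808e+00 -3.44951076e-04  1.71389143e+00]
shift [-0.0053 -0.0034  0.3483] turn [-0.     -0.0001  0.0003] rows> 1.7 t 24.4
```

Emit:
play_rows(
  motion=[
    [[-0.005, -0.003, 0.1, 0, 0, 0, -1], [-0.005, -0.003, 0.2, 0, 0, 0, -1], [-0.005, -0.003, 0.24, 0, 0, 0, -1], [-0.005, -0.003, 0.26, 0, 0, 0, -1], [-0.005, -0.003, 0.28, 0, 0, 0, -1], [-0.005, -0.003, 0.3, 0, 0, 0, -1], [-0.005, -0.003, 0.32, 0, 0, 0, -1], [-0.005, -0.003, 0.335, 0, 0, 0, -1], [-0.005, -0.003, 0.348, 0, 0, 0, -1], [-0.005, -0.003, 0.356, 0, 0, 0, -1]],
  ],
)

```text
time_s: 25.45
ee_pos: [0.5216, -0.1603, 0.0968]
eef_rot: [3.14, -0.0, 1.712]
force: [-11.2, 10.0, 36.1]
grip_width: 0.016
grip_force: 50.0
```

Emit:
play_rows(
  motion=[
    [[0, 0, 0, 0, 0, 0, -1], [0, 0, 0.004, 0, 0, 0, -1], [0, 0, 0.004, 0, 0, 0, -1]],
  ],
)

```text
time_s: 25.75
ee_pos: [0.5216, -0.1603, 0.0968]
eef_rot: [3.14, 0.0, 1.712]
force: [-10.5, 10.1, 27.8]
grip_width: 0.0161
grip_force: 50.0
```

Seated. Next I'll lift and step aside in -y, towards adapter 3, so the slot can be seen.

Emit:
play_rows(
  motion=[
    [[0, 0, -0.05, 0, 0, 0, -1], [0, 0, -0.12, 0, 0, 0, -1], [0, 0, -0.22, 0, 0, 0, -1], [0, 0, -0.33, 0, 0, 0, -1], [0, 0, -0.35, 0, 0, 0, -1], [-0.3, 0, -0.35, 0, 0, 0, -1], [-0.3, 0, -0.35, 0, 0, 0, -1], [-0.3, 0, -0.35, 0, 0, 0, -1], [-0.3, 0, -0.35, 0, 0, 0, -1]],
  ],
)

```text
time_s: 26.65
ee_pos: [0.5312, -0.235, 0.1806]
eef_rot: [-3.141, -0.001, 1.71]
force: [-1.0, 0.7, -0.7]
grip_width: 0.0158
grip_force: 50.0
```

```bash
cat >> h.py <<'E'
def depth(c,xy):
    P=cloud(c); g=c['frame'].astype(int); d=np.hypot(P[...,0]-xy[0],P[...,1]-xy[1])
    for nm,m in (('brass',(g[...,0]-g[...,2]>50)&(d<.03)),('face',(d<.05)&(abs(P[...,2]-.05)<.003))): print(nm,m.sum(),np.nanpercentile(P[m][:,2],[5,25,50,75,95]).round(4))
E
python3 - <<'E'
from h import *
c=cam('wrist'); inhand(c); depth(c,(.5215,-.1595)); slot(c,(.5215,-.1595)); rib(c,(.54,-.155))
to(.5512,-.3225,.184,np.radians(103.2))
E
```

```text
z -0.0213 [array([-1.1,  0.2]), array([40.2, 28.6]), np.float64(89.4)] 1809
z 0.0386 [array([12.5,  0.1]), array([23.1, 21. ]), np.float64(89.8)] 632
brass 190 [0.0233 0.0242 0.0247 0.0252 0.0256]
face 3556 [0.049  0.0501 0.0507 0.0513 0.052 ]
brass 521.8 -158.9 size 5.5 32.8 8.0 z 0.0247 190
face (array([ 496.8, -163.5]), 100.9, 50.9, 7.8, np.int32(4961))
slot from face [ 521.6 -160.1]
26.7 [ 0.5313 -0.2345  0.1809] rib (array([ 570.6, -152.5]), 34.2, 15.2, -81.6, np.int32(684)) face (array([ 499.1, -163.2]), 96.3, 50.9, 7.9, np.int32(4696))
shift [-0.3598  0.0295 -0.0126] turn [-0.0001 -0.0001 -0.0143] rows> 1.8 t 26.7
```

Contact 2 is set (26.0 mm). Now adapter 3.

Emit:
play_rows(
  motion=[
    [[-0.36, 0.03, -0.01, 0, 0, -0.0143, -1], [-0.36, 0.03, -0.01, 0, 0, -0.0143, -1], [-0.36, 0.03, -0.01, 0, 0, -0.0143, -1], [-0.36, 0.03, -0.01, 0, 0, -0.0143, -1], [-0.36, 0.03, -0.01, 0, 0, -0.0143, -1]],
  ],
)

```text
time_s: 27.2
ee_pos: [0.5517, -0.3216, 0.1841]
eef_rot: [-3.141, -0.0, 1.802]
force: [0.3, -0.1, -0.3]
grip_width: 0.0157
grip_force: 50.0
```

```bash
python3 - <<'E'
from h import *
c=cam('wrist'); inhand(c); rib(c,(.57,-.32)); slot(c,(.551,-.323)); o=get_obs(); print(o['ee_pos'],o['eef_rot'])
to(.5511,-.3223,.097,np.radians(103.2)); 
E
```

```text
z -0.0213 [array([-0.6,  0.7]), array([40.2, 28.9]), np.float64(87.9)] 1830
z 0.0386 [array([13. ,  0.4]), array([21.4, 23.1]), np.float64(0.3)] 629
27.25 [ 0.5517 -0.3216  0.1843] rib (array([ 598.9, -310.9]), 35.7, 15.1, -76.8, np.int32(570)) face (array([ 528.9, -328.3]), 96.1, 52.3, 13.2, np.int32(3209))
brass 549.0 -313.6 size 5.5 13.4 13.3 z 0.0439 76
face (array([ 526.7, -328.8]), 100.6, 52.3, 13.2, np.int32(3461))
slot from face [ 551.  -323.1]
[ 0.55172819 -0.32157288  0.18431421] [-3.14158369e+00 -1.44650417e-04  1.80265406e+00]
shift [-0.0023 -0.0031  0.3493] turn [-0.     -0.      0.0002] rows> 1.7 t 27.2
```

Emit:
play_rows(
  motion=[
    [[-0.003, -0.003, 0.1, 0, 0, 0, -1], [-0.003, -0.003, 0.2, 0, 0, 0, -1], [-0.003, -0.003, 0.24, 0, 0, 0, -1], [-0.003, -0.003, 0.26, 0, 0, 0, -1], [-0.003, -0.003, 0.28, 0, 0, 0, -1], [-0.003, -0.003, 0.3, 0, 0, 0, -1], [-0.003, -0.003, 0.32, 0, 0, 0, -1], [-0.003, -0.003, 0.335, 0, 0, 0, -1], [-0.003, -0.003, 0.348, 0, 0, 0, -1], [-0.003, -0.003, 0.356, 0, 0, 0, -1]],
  ],
)

```text
time_s: 28.25
ee_pos: [0.5515, -0.3238, 0.0968]
eef_rot: [3.14, 0.001, 1.801]
force: [-8.9, 10.9, 32.9]
grip_width: 0.0157
grip_force: 50.0
```

Emit:
play_rows(
  motion=[
    [[0, 0, 0, 0, 0, 0, -1], [0, 0, 0.004, 0, 0, 0, -1], [0, 0, 0.004, 0, 0, 0, -1]],
  ],
)

```text
time_s: 28.55
ee_pos: [0.5515, -0.3238, 0.0968]
eef_rot: [3.14, 0.001, 1.801]
force: [-8.2, 10.4, 25.7]
grip_width: 0.0155
grip_force: 50.0
```

Emit:
play_rows(
  motion=[
    [[0, 0, -0.05, 0, 0, 0, -1], [0, 0, -0.12, 0, 0, 0, -1], [0, 0, -0.22, 0, 0, 0, -1], [0, 0, -0.33, 0, 0, 0, -1], [0, 0, -0.35, 0, 0, 0, -1], [-0.3, 0, -0.35, 0, 0, 0, -1], [-0.3, 0, -0.35, 0, 0, 0, -1], [-0.3, 0, -0.35, 0, 0, 0, -1], [-0.3, 0, -0.35, 0, 0, 0, -1]],
  ],
)

```text
time_s: 29.45
ee_pos: [0.5677, -0.397, 0.1799]
eef_rot: [-3.14, -0.001, 1.801]
force: [0.2, 1.2, -1.3]
grip_width: 0.0157
grip_force: 50.0
```

```bash
python3 - <<'E'
from h import *
c=cam('wrist'); inhand(c); depth(c,(.551,-.323)); slot(c,(.551,-.323)); rib(c,(.57,-.32))
to(.535,-.16,.2,np.radians(98.1))
to(.4901,.172,.2,np.radians(98.1))
for a in adapters(cam('top')): print(a[:4])
E
```

```text
z -0.021 [array([-1. ,  0.3]), array([40.1, 28.6]), np.float64(87.8)] 1807
z 0.0389 [array([12.3,  0. ]), array([21.4, 23.1]), np.float64(0.0)] 628
brass 160 [0.0236 0.0242 0.0246 0.0251 0.0259]
face 3569 [0.0491 0.0502 0.0508 0.0513 0.052 ]
brass 551.2 -323.1 size 4.4 32.8 13.2 z 0.0246 160
face (array([ 526.6, -328.9]), 100.7, 50.8, 13.0, np.int32(4973))
slot from face [ 551.  -323.3]
29.5 [ 0.5679 -0.3964  0.1804] rib (array([ 599.4, -312.1]), 34.2, 15.1, -76.5, np.int32(682)) face (array([ 528.8, -328.4]), 96.2, 50.8, 13.0, np.int32(4686))
shift [ 0.9506  0.0878 -0.0772] turn [-0.0002 -0.0002  0.0142] rows> 4.8 t 29.5
shift [ 2.2846  0.2163 -0.0757] turn [-0.0002 -0.0002  0.0142] rows> 11.5 t 29.5
([260.0, 151.0], 271, [0.728, 0.153, 0.053], np.float64(0.068))
([398.0, 153.0], 271, [0.737, -0.302, 0.046], np.float64(0.054))
([93.0, 203.0], 490, [0.542, 0.709, 0.039], np.float64(0.049))
([209.0, 192.0], 256, [0.584, 0.31, 0.062], np.float64(0.091))
([402.0, 194.0], 256, [0.599, -0.312, 0.062], np.float64(0.091))
([353.0, 201.0], 246, [0.571, -0.154, 0.063], np.float64(0.092))
([207.0, 216.0], 517, [0.508, 0.315, 0.05], np.float64(0.058))
([405.0, 214.0], 395, [0.534, -0.326, 0.05], np.float64(0.06))
([355.0, 225.0], 496, [0.496, -0.165, 0.05], np.float64(0.059))
([252.0, 223.0], 498, [0.49, 0.167, 0.04], np.float64(0.049))
([536.0, 321.0], 673, [0.203, -0.747, 0.079], np.float64(0.12))
([78.0, 325.0], 446, [0.145, 0.707, 0.08], np.float64(0.12))
```

All three contacts are set. Taking the gauge back to the stand.

Emit:
play_rows(
  motion=[
    [[0.95, 0.088, -0.08, 0, 0, 0.0142, -1], [0.95, 0.088, -0.08, 0, 0, 0.0142, -1], [0.95, 0.088, -0.08, 0, 0, 0.0142, -1], [0.95, 0.088, -0.08, 0, 0, 0.0142, -1], [0.95, 0.088, -0.08, 0, 0, 0.0142, -1], [0.95, 0.088, -0.08, 0, 0, 0.0142, -1], [0.95, 0.088, -0.08, 0, 0, 0.0142, -1]],
  ],
)

```text
time_s: 30.25
ee_pos: [0.5353, -0.1596, 0.2022]
eef_rot: [3.141, 0.001, 1.714]
force: [0.4, 0.5, -0.3]
grip_width: 0.0155
grip_force: 50.0
```

```bash
python3 - <<'E'
from h import *
o=get_obs(); print(o['ee_pos'],o['grip_width'])
to(.4903,.07,.185,np.radians(98.1))
E
```

```text
[ 0.53531905 -0.15964569  0.20220806] 0.01548352176618789
shift [ 0.9349 -0.0469  0.0681] turn [0.0001 0.0001 0.0003] rows> 4.7 t 30.2
```

Emit:
play_rows(
  motion=[
    [[0.935, -0.047, 0.02, 0, 0, 0, -1], [0.935, -0.047, 0.02, 0, 0, 0, -1], [0.935, -0.047, 0.02, 0, 0, 0, -1], [0.935, -0.047, 0.02, 0, 0, 0, -1], [0.935, -0.047, 0.02, 0, 0, 0, -1], [0.935, -0.047, 0.02, 0, 0, 0, -1], [0.935, -0.047, 0.02, 0, 0, 0, -1]],
  ],
)

```text
time_s: 30.95
ee_pos: [0.491, 0.0688, 0.1966]
eef_rot: [-3.142, 0.0, 1.713]
force: [0.3, -0.7, -1.4]
grip_width: 0.0157
grip_force: 50.0
```

```bash
python3 - <<'E'
from h import *
o=get_obs(); print(o['ee_pos'],o['grip_width'])
c=cam('wrist'); inhand(c); print('stand',blob(c,(.49,.17),(.034,.046),.04,.06))
to(.4903,.1712,.16,np.radians(98.1))
E
```

```text
[0.49101104 0.06880007 0.19655185] 0.015722105568250874
z -0.0216 [array([-0.1,  0.2]), array([40.2, 28.7]), np.float64(89.8)] 1829
z 0.0383 [array([13.6,  0.3]), array([21.3, 23.1]), np.float64(0.1)] 632
stand (array([490.3, 170.1]), 78.3, 70.7, -81.7, np.int32(4759))
shift [0.4084 0.0545 0.1461] turn [-0.      0.     -0.0001] rows> 2.2 t 31.0
```

Emit:
play_rows(
  motion=[
    [[0.408, 0.0545, 0.1, 0, 0, 0, -1], [0.408, 0.0545, 0.1, 0, 0, 0, -1], [0.408, 0.0545, 0.2, 0, 0, 0, -1], [0.408, 0.0545, 0.26, 0, 0, 0, -1], [0.408, 0.0545, 0.26, 0, 0, 0, -1], [0.408, 0.0545, 0.26, 0, 0, 0, -1]],
  ],
)

```text
time_s: 31.6
ee_pos: [0.4906, 0.171, 0.1321]
eef_rot: [3.141, 0.0, 1.71]
force: [-0.5, 0.4, -0.2]
grip_width: 0.0157
grip_force: 50.0
```

```bash
python3 - <<'E'
from h import *
o=get_obs(); print(o['ee_pos'],o['force'])
to(.4903,.1712,.0855,np.radians(98.1))
E
```

```text
[0.49057411 0.1709752  0.13211177] [-0.5410744   0.40066983 -0.16097959]
shift [ 0.0011 -0.001   0.1864] turn [ 0.      0.     -0.0003] rows> 0.9 t 31.6
```

Emit:
play_rows(
  motion=[
    [[0.001, -0.001, 0.05, 0, 0, 0, -1], [0.001, -0.001, 0.08, 0, 0, 0, -1], [0.001, -0.001, 0.11, 0, 0, 0, -1], [0.001, -0.001, 0.135, 0, 0, 0, -1], [0.001, -0.001, 0.155, 0, 0, 0, -1], [0.001, -0.001, 0.17, 0, 0, 0, -1], [0.001, -0.001, 0.18, 0, 0, 0, -1], [0.001, -0.001, 0.186, 0, 0, 0, -1], [0.001, -0.001, 0.188, 0, 0, 0, -1]],
  ],
)

```text
time_s: 32.5
ee_pos: [0.4897, 0.1723, 0.0868]
eef_rot: [3.141, 0.0, 1.712]
force: [-15.0, -4.3, 33.5]
grip_width: 0.0158
grip_force: 50.0
```

Emit:
play_rows(
  motion=[
    [[0, 0, -0.004, 0, 0, 0, -0.6], [0, 0, -0.004, 0, 0, 0, -0.3], [0, 0, -0.004, 0, 0, 0, 0], [0, 0, -0.004, 0, 0, 0, 0], [0, 0, -0.004, 0, 0, 0, 0], [0, 0, -0.1, 0, 0, 0, 0], [0, 0, -0.25, 0, 0, 0, 0], [0, 0, -0.4, 0, 0, 0, 0], [0, 0, -0.48, 0, 0, 0, 0], [0, 0, -0.48, 0, 0, 0, 0]],
  ],
  grip_force=30,
)

```text
time_s: 33.5
ee_pos: [0.4906, 0.1725, 0.2074]
eef_rot: [3.137, -0.001, 1.712]
force: [0.5, -0.3, -0.8]
grip_width: 0.0472
grip_force: 0.0
```

```bash
python3 - <<'E'
from h import *
c=cam('wrist')
print('handle',blob(c,(.49,.17),(.095,.13),.108)); print('shoulder',blob(c,(.49,.17),(.0445,.055),.048,.05))
P=cloud(c);m=(abs(P[...,0]-.49)<.03)&(abs(P[...,1]-.17)<.03)&(P[...,2]>.095)&(P[...,2]<.12); print('top z',np.median(P[m][:,2]))
b,f=rib(c,(.55,.32)); slot(c,(.53,.32)); x,y=b[0]/1000
to(.5839,.3185,.18,np.radians(88.6)); to(.5839,.3185,.083,np.radians(88.6))
E
```

```text
handle (array([489.9, 172.7]), 31.8, 15.5, -82.0, np.int32(542))
shoulder (array([490.2, 171.1]), 49.0, 23.7, -82.0, np.int32(358))
top z 0.10843178469246631
33.55 [0.4899 0.1723 0.2053] rib (array([582.8, 316.5]), 37.2, 17.0, 89.2, np.int32(698)) face (array([510. , 319.5]), 99.8, 53.3, -1.7, np.int32(4744))
brass 535.8 320.5 size 30.4 4.3 88.2 z 0.0245 109
face (array([509.6, 319.5]), 100.7, 53.3, -1.7, np.int32(4849))
slot from face [534.6 318.8]
shift [0.5259 0.4544 0.1021] turn [ 0.0003 -0.0001  0.0264] rows> 3.5 t 33.5
shift [0.5258 0.4537 0.4901] turn [ 0.0003 -0.0001  0.0264] rows> 4.2 t 33.5
```

The gauge is fully down (top at 108 mm). Closing cap 1.

Emit:
play_rows(
  motion=[
    [[0.526, 0.454, 0.1, 0, 0, 0.0264, 0], [0.526, 0.454, 0.1, 0, 0, 0.0264, 0], [0.526, 0.454, 0.1, 0, 0, 0.0264, 0], [0.526, 0.454, 0.1, 0, 0, 0.0264, 0], [0.526, 0.454, 0.1, 0, 0, 0.0264, 0], [0.526, 0.454, 0.1, 0, 0, 0.0264, 0]],
  ],
)

```text
time_s: 34.15
ee_pos: [0.5829, 0.3181, 0.1775]
eef_rot: [-3.139, 0.002, 1.547]
force: [-0.4, -0.0, -0.3]
grip_width: 0.0472
grip_force: 0.0
```

```bash
python3 - <<'E'
from h import *
c=cam('wrist'); b,f=rib(c,(.56,.32)); x,y=b[0]/1000; to(x,y,.083,np.radians(88.6))
E
```

```text
34.2 [0.5829 0.3177 0.1784] rib (array([584.2, 318.3]), 36.7, 13.2, 88.7, np.int32(567)) face (array([514.9, 319.6]), 90.2, 53.0, -2.2, np.int32(3795))
shift [0.0028 0.0056 0.3816] turn [-0.0003  0.0002 -0.    ] rows> 1.9 t 34.2
```

Emit:
play_rows(
  motion=[
    [[0.003, 0.005, 0.1, 0, 0, 0, 0], [0.003, 0.005, 0.25, 0, 0, 0, 0], [0.003, 0.005, 0.38, 0, 0, 0, 0], [0.003, 0.005, 0.38, 0, 0, 0, 0], [0.003, 0.005, 0.38, 0, 0, 0, -1], [0.003, 0.005, 0.38, 0, 0, 0, -1], [0.003, 0.005, 0.38, 0, 0, 0, -1], [0.003, 0.005, 0.38, 0, 0, 0, -1], [0.003, 0.005, 0.38, 0, 0, 0, -1], [0.003, 0.005, 0.38, 0, 0, 0, -1]],
  ],
)

```text
time_s: 35.2
ee_pos: [0.5845, 0.3194, 0.0857]
eef_rot: [-3.141, -0.0, 1.546]
force: [-4.8, -0.9, 6.9]
grip_width: 0.0137
grip_force: 30.0
```

Emit:
play_rows(
  motion=[
    [[0, 0, 0, 0, 0, 0, -1], [0, -0.015, 0, 0, 0, 0, -1], [0, -0.035, 0, 0, 0, 0, -1], [0, -0.06, 0, 0, 0, 0, -1], [0, -0.085, 0, 0, 0, 0, -1], [0, -0.11, 0, 0, 0, 0, -1], [0, -0.135, 0, 0, 0, 0, -1], [0, -0.155, 0, 0, 0, 0, -1], [0, -0.166, 0, 0, 0, 0, -1], [0, -0.172, 0, 0, 0, 0, -1]],
  ],
)

```text
time_s: 36.2
ee_pos: [0.543, 0.3204, 0.0859]
eef_rot: [3.137, -0.002, 1.546]
force: [11.0, 1.3, 2.2]
grip_width: 0.0137
grip_force: 30.0
```

Emit:
play_rows(
  motion=[
    [[0, -0.006, 0, 0, 0, 0, -1], [0, -0.006, 0, 0, 0, 0, -1]],
  ],
)

```text
time_s: 36.4
ee_pos: [0.5415, 0.3204, 0.0858]
eef_rot: [3.137, -0.001, 1.546]
force: [10.1, 0.9, 2.2]
grip_width: 0.0138
grip_force: 30.0
```

Emit:
play_rows(
  motion=[
    [[0, 0, 0, 0, 0, 0, 0], [0, 0, 0, 0, 0, 0, 0], [0, 0, 0, 0, 0, 0, 0], [0, 0, 0, 0, 0, 0, 0], [0, 0, -0.1, 0, 0, 0, 0], [0, 0, -0.25, 0, 0, 0, 0], [0, 0, -0.4, 0, 0, 0, 0], [0, 0, -0.4, 0, 0, 0, 0]],
  ],
)

```text
time_s: 37.2
ee_pos: [0.5417, 0.3211, 0.1902]
eef_rot: [3.135, -0.004, 1.546]
force: [-0.1, 0.8, 0.4]
grip_width: 0.047
grip_force: 0.0
```

```bash
python3 - <<'E'
from h import *
c=cam('wrist'); b,f=rib(c,(.52,.32)); print(np.linalg.norm(b[0]-f[0]), 'expect 52.5'); t=np.radians(f[3]); print('block tail->rib', ((b[0]-f[0])@[np.cos(t),np.sin(t)])+f[1]/2,'expect 85')
to(.53,.1,.2,1.6)
E
```

```text
37.25 [0.5409 0.3207 0.1871] rib (array([542.1, 320.3]), 36.4, 13.6, 88.2, np.int32(516)) face (array([489. , 320.9]), 65.1, 52.1, -1.5, np.int32(2685))
53.10338972231436 expect 52.5
block tail->rib 85.64751012518684 expect 85
shift [-0.8833 -0.0216 -0.0537] turn [ 0.0006 -0.0003 -0.0086] rows> 4.4 t 37.2
```

Cap 1 is home, with the same geometry as at the start. Next is cap 2.

Emit:
play_rows(
  motion=[
    [[-0.95, 0.04, 0, 0, 0, -0.012, 0], [-0.95, 0.04, 0, 0, 0, -0.012, 0], [-0.95, 0.04, 0, 0, 0, -0.012, 0], [-0.95, 0.04, 0, 0, 0, -0.012, 0], [-0.95, 0.04, 0, 0, 0, -0.012, 0], [-0.95, 0.04, 0, 0, 0, -0.012, 0], [-0.95, 0.04, 0, 0, 0, -0.012, 0]],
  ],
)

```text
time_s: 37.95
ee_pos: [0.544, 0.0821, 0.1836]
eef_rot: [-3.14, -0.0, 1.62]
force: [0.2, 1.1, -0.5]
grip_width: 0.0467
grip_force: 0.0
```

```bash
python3 - <<'E'
from h import *
o=get_obs(); print(o['ee_pos'])
to(.5705,-.1515,.185,np.radians(98.0))
E
```

```text
[0.5440179  0.08213744 0.18360596]
shift [-0.9386  0.0597 -0.0058] turn [-0.0003 -0.     -0.0144] rows> 4.7 t 38.0
```

Emit:
play_rows(
  motion=[
    [[-0.939, 0.06, 0, 0, 0, -0.0144, 0], [-0.939, 0.06, 0, 0, 0, -0.0144, 0], [-0.939, 0.06, 0, 0, 0, -0.0144, 0], [-0.939, 0.06, 0, 0, 0, -0.0144, 0], [-0.939, 0.06, 0, 0, 0, -0.0144, 0], [-0.939, 0.06, 0, 0, 0, -0.0144, 0], [-0.939, 0.06, 0, 0, 0, -0.0144, 0]],
  ],
)

```text
time_s: 38.65
ee_pos: [0.5714, -0.1502, 0.1837]
eef_rot: [-3.14, -0.001, 1.712]
force: [0.2, -0.3, 0.6]
grip_width: 0.0471
grip_force: 0.0
```

```bash
python3 - <<'E'
from h import *
c=cam('wrist'); b,f=rib(c,(.56,-.155)); x,y=b[0]/1000; to(x,y,.083,np.radians(b[3]%180)); depth(c,(.5215,-.1595))
E
```

```text
38.7 [ 0.5714 -0.1496  0.184 ] rib (array([ 571.2, -151.1]), 36.6, 13.5, -81.9, np.int32(550)) face (array([ 508.6, -161.5]), 77.3, 52.5, 8.0, np.int32(3121))
shift [-0.0063 -0.0013  0.4039] turn [-0.0002 -0.0001  0.0002] rows> 2.0 t 38.7
brass 93 [0.02   0.0237 0.0244 0.0251 0.0475]
face 2989 [0.0489 0.0501 0.0507 0.0512 0.052 ]
```

Emit:
play_rows(
  motion=[
    [[-0.006, -0.001, 0.1, 0, 0, 0, 0], [-0.006, -0.001, 0.25, 0, 0, 0, 0], [-0.006, -0.001, 0.4, 0, 0, 0, 0], [-0.006, -0.001, 0.4, 0, 0, 0, 0], [-0.006, -0.001, 0.4, 0, 0, 0, -1], [-0.006, -0.001, 0.4, 0, 0, 0, -1], [-0.006, -0.001, 0.4, 0, 0, 0, -1], [-0.006, -0.001, 0.4, 0, 0, 0, -1], [-0.006, -0.001, 0.4, 0, 0, 0, -1], [-0.006, -0.001, 0.4, 0, 0, 0, -1]],
  ],
)

```text
time_s: 39.7
ee_pos: [0.5712, -0.1528, 0.0856]
eef_rot: [3.142, 0.0, 1.712]
force: [-5.2, 0.7, 7.6]
grip_width: 0.0138
grip_force: 30.0
```

Emit:
play_rows(
  motion=[
    [[0, 0, 0, 0, 0, 0, -1], [0, -0.015, 0, 0, 0, 0, -1], [0, -0.035, 0, 0, 0, 0, -1], [0, -0.06, 0, 0, 0, 0, -1], [0, -0.085, 0, 0, 0, 0, -1], [0, -0.11, 0, 0, 0, 0, -1], [0, -0.135, 0, 0, 0, 0, -1], [0, -0.155, 0, 0, 0, 0, -1], [0, -0.166, 0, 0, 0, 0, -1], [0, -0.172, 0, 0, 0, 0, -1]],
  ],
)

```text
time_s: 40.7
ee_pos: [0.53, -0.1589, 0.0859]
eef_rot: [3.137, 0.002, 1.712]
force: [11.6, 2.0, 1.9]
grip_width: 0.0139
grip_force: 30.0
```

Emit:
play_rows(
  motion=[
    [[0, -0.006, 0, 0, 0, 0, -1], [0, -0.006, 0, 0, 0, 0, -1]],
  ],
)

```text
time_s: 40.9
ee_pos: [0.5286, -0.1591, 0.0858]
eef_rot: [3.137, 0.002, 1.712]
force: [9.9, 1.4, 3.4]
grip_width: 0.0138
grip_force: 30.0
```

Emit:
play_rows(
  motion=[
    [[0, 0, 0, 0, 0, 0, 0], [0, 0, 0, 0, 0, 0, 0], [0, 0, 0, 0, 0, 0, 0], [0, 0, 0, 0, 0, 0, 0], [0, 0, -0.1, 0, 0, 0, 0], [0, 0, -0.25, 0, 0, 0, 0], [0, 0, -0.4, 0, 0, 0, 0], [0, 0, -0.4, 0, 0, 0, 0]],
  ],
)

```text
time_s: 41.7
ee_pos: [0.5287, -0.1595, 0.1896]
eef_rot: [3.135, 0.004, 1.712]
force: [-0.2, 0.6, -1.0]
grip_width: 0.0471
grip_force: 0.0
```

```bash
cat >> h.py <<'E'
def home(c,xy):
    b,f=rib(c,xy); t=np.radians(f[3]); print('rib-face',((b[0]-f[0])@[np.cos(t),np.sin(t)]).round(1),'(53.1 home)'); return b,f
E
python3 - <<'E'
from h import *
c=cam('wrist'); home(c,(.51,-.16)); to(.599,-.311,.185,np.radians(103.2))
E
```

```text
41.75 [ 0.5279 -0.1592  0.1867] rib (array([ 529.1, -157.9]), 36.1, 13.8, -82.0, np.int32(545)) face (array([ 476.7, -166. ]), 65.1, 51.8, 8.0, np.int32(2747))
rib-face 53.0 (53.1 home)
shift [-0.6412  0.1962  0.0087] turn [ 0.0005  0.0003 -0.0142] rows> 3.4 t 41.8
```

Cap 2 is home. Now cap 3.

Emit:
play_rows(
  motion=[
    [[-0.641, 0.196, 0, 0, 0, -0.0142, 0], [-0.641, 0.196, 0, 0, 0, -0.0142, 0], [-0.641, 0.196, 0, 0, 0, -0.0142, 0], [-0.641, 0.196, 0, 0, 0, -0.0142, 0], [-0.641, 0.196, 0, 0, 0, -0.0142, 0], [-0.641, 0.196, 0, 0, 0, -0.0142, 0]],
  ],
)

```text
time_s: 42.35
ee_pos: [0.5978, -0.3102, 0.183]
eef_rot: [-3.14, -0.002, 1.801]
force: [-0.4, 0.6, 0.2]
grip_width: 0.0468
grip_force: 0.0
```

```bash
python3 - <<'E'
from h import *
c=cam('wrist'); b,f=rib(c,(.58,-.315)); x,y=b[0]/1000; to(x,y,.083,np.radians(b[3]%180)); depth(c,(.551,-.323))
E
```

```text
42.4 [ 0.5979 -0.3097  0.1836] rib (array([ 599.6, -310.8]), 35.5, 13.5, -76.8, np.int32(548)) face (array([ 534.2, -327.2]), 85.8, 52.4, 13.1, np.int32(3501))
shift [-0.0063  0.0063  0.4025] turn [-0.0002 -0.0002  0.0001] rows> 2.0 t 42.4
brass 149 [0.0201 0.0243 0.0254 0.2889 0.2901]
face 3000 [0.0489 0.0502 0.0507 0.0513 0.0521]
```

Emit:
play_rows(
  motion=[
    [[-0.006, 0.006, 0.1, 0, 0, 0, 0], [-0.006, 0.006, 0.25, 0, 0, 0, 0], [-0.006, 0.006, 0.4, 0, 0, 0, 0], [-0.006, 0.006, 0.4, 0, 0, 0, 0], [-0.006, 0.006, 0.4, 0, 0, 0, -1], [-0.006, 0.006, 0.4, 0, 0, 0, -1], [-0.006, 0.006, 0.4, 0, 0, 0, -1], [-0.006, 0.006, 0.4, 0, 0, 0, -1], [-0.006, 0.006, 0.4, 0, 0, 0, -1], [-0.006, 0.006, 0.4, 0, 0, 0, -1]],
  ],
)

```text
time_s: 43.4
ee_pos: [0.5999, -0.3121, 0.0858]
eef_rot: [-3.141, 0.001, 1.801]
force: [-5.1, 0.9, 6.5]
grip_width: 0.0136
grip_force: 30.0
```

Emit:
play_rows(
  motion=[
    [[0, 0, 0, 0, 0, 0, -1], [0, -0.015, 0, 0, 0, 0, -1], [0, -0.035, 0, 0, 0, 0, -1], [0, -0.06, 0, 0, 0, 0, -1], [0, -0.085, 0, 0, 0, 0, -1], [0, -0.11, 0, 0, 0, 0, -1], [0, -0.135, 0, 0, 0, 0, -1], [0, -0.155, 0, 0, 0, 0, -1], [0, -0.166, 0, 0, 0, 0, -1], [0, -0.172, 0, 0, 0, 0, -1]],
  ],
)

```text
time_s: 44.4
ee_pos: [0.5596, -0.3215, 0.086]
eef_rot: [3.137, 0.002, 1.801]
force: [12.1, 3.7, 1.9]
grip_width: 0.0137
grip_force: 30.0
```

Emit:
play_rows(
  motion=[
    [[0, -0.006, 0, 0, 0, 0, -1], [0, -0.006, 0, 0, 0, 0, -1]],
  ],
)

```text
time_s: 44.6
ee_pos: [0.5582, -0.3218, 0.086]
eef_rot: [3.137, 0.002, 1.802]
force: [10.6, 2.9, 3.7]
grip_width: 0.0142
grip_force: 30.0
```

Emit:
play_rows(
  motion=[
    [[0, 0, 0, 0, 0, 0, 0], [0, 0, 0, 0, 0, 0, 0], [0, 0, 0, 0, 0, 0, 0], [0, 0, 0, 0, 0, 0, 0], [0, 0, -0.1, 0, 0, 0, 0], [0, 0, -0.25, 0, 0, 0, 0], [0, 0, -0.4, 0, 0, 0, 0], [0, 0, -0.4, 0, 0, 0, 0]],
  ],
)

```text
time_s: 45.4
ee_pos: [0.5581, -0.3229, 0.1904]
eef_rot: [3.136, 0.006, 1.801]
force: [0.1, 0.0, 0.1]
grip_width: 0.0469
grip_force: 0.0
```

```bash
python3 - <<'E'
from h import *
c=cam('wrist'); home(c,(.54,-.325))
E
```

```text
45.45 [ 0.5574 -0.3225  0.1872] rib (array([ 558.6, -320.7]), 36.2, 12.8, -76.9, np.int32(513)) face (array([ 507.3, -333.4]), 65.1, 51.9, 13.2, np.int32(2745))
rib-face 52.8 (53.1 home)
```

Emit:
play_rows(
  motion=[
    [[0.5, -0.3, -0.3, 0, 0, 0, 0], [0.5, -0.3, -0.3, 0, 0, 0, 0], [0.5, -0.3, -0.3, 0, 0, 0, 0], [0.5, -0.3, -0.3, 0, 0, 0, 0], [0.5, -0.3, -0.3, 0, 0, 0, 0], [0.5, -0.3, -0.3, 0, 0, 0, 0]],
  ],
)

```text
time_s: 46.05
ee_pos: [0.4553, -0.2177, 0.2587]
eef_rot: [-3.141, -0.001, 1.801]
force: [-0.3, -0.9, -0.9]
grip_width: 0.0469
grip_force: 0.0
```

```bash
python3 - <<'E'
from h import *
c=cam('top'); save(c,'t9.png')
for a in adapters(c): print(a[:4])
E
```

```text
([260.0, 151.0], 274, [0.729, 0.154, 0.053], np.float64(0.065))
([398.0, 153.0], 271, [0.736, -0.302, 0.047], np.float64(0.056))
([93.0, 201.0], 493, [0.546, 0.713, 0.038], np.float64(0.048))
([207.0, 215.0], 615, [0.511, 0.313, 0.055], np.float64(0.093))
([409.0, 204.0], 112, [0.565, -0.333, 0.069], np.float64(0.091))
([355.0, 223.0], 589, [0.499, -0.165, 0.056], np.float64(0.091))
([252.0, 223.0], 527, [0.49, 0.166, 0.049], np.float64(0.113))
([435.0, 283.0], 619, [0.316, -0.422, 0.055], np.float64(0.094))
([536.0, 321.0], 671, [0.202, -0.747, 0.079], np.float64(0.12))
([77.0, 325.0], 446, [0.145, 0.707, 0.08], np.float64(0.12))
```

View pics/t9.png

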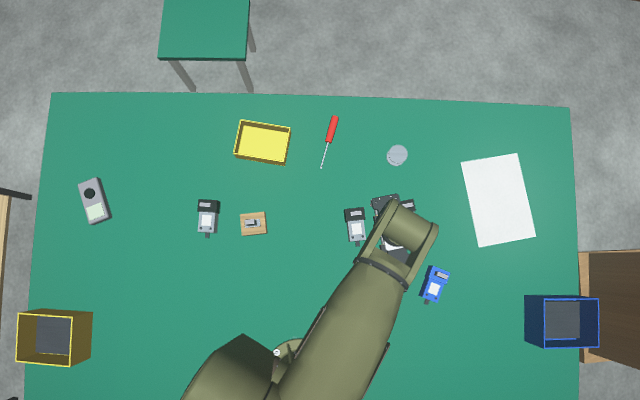

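The caps on the adapters at (207,215), (355,223) and (409,205) are home. The gauge stands at (252,223). The bin, screwdriver and spool haven't moved, and there is no fourth adapter. Handing in.

```bash
python3 -c "
from station import workorder
print(workorder.hand_in())"
```

```text
the job is handed in; nothing more can be done
None
```

I set the contacts in all three adapters to full depth, pressed their caps home, left the gauge fully down in its stand, and handed the job in; early on, a command error of mine also dragged the first adapter about 50 mm along the bench.

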